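Lever open a tablet's battery hatch and lay in the fresh battery

ROBOT

A 6-joint arm with a two-finger parallel gripper is mounted at the origin on the work surface. World frame = base frame: x ahead of the robot, y to its left, z up, the work surface at z = 0. Lengths are in mm, angles in degrees, forces in N, time in s.
With the tool pointing down it reaches from about 350 to 850 mm from the base axis. Payload 8.1 kg.
Tool frame: the origin (TCP) lies midway between the tips of the shut fingers; the grasp point (between the pads) lies hold_point_z behind it (hold_point_z is the distance from the TCP to the grasp point, in mm); z points along the fingers, x is the direction in which the jaws open and shut, and the axes are right-handed (so a half turn about z gives the same grasp; the last joint's range is limited). The gripper opens to 85 mm and grips with 20 to 120 N. Pads are 22 mm wide; open, the fingers measure 114 mm over their backs; the gripper's body (76 mm by 85 mm) begins 54 mm behind the grasp point. The pads swing forward as they close: fully open they stand 13 mm farther back than shut.
Start: joints at [68.675, 7.471, 85.268, -0, 87.261, -4.893], TCP at [169.709, 575.503, 231.292] pointing down, gripper open.
Joint ranges: [-169.43, 169.43], [-51.17, 129.36], [1.28, 143.12], [-76.62, 256.62], [0, 156.53], [-152.29, 152.29]. Speed limits (degrees/s): [136.94, 136.94, 159.86, 180, 180, 180].

INTERFACE

Orientations are given as [roll, pitch, yaw] about the fixed x, y, z axes, in that order (R = Rz(yaw) Ry(pitch) Rx(roll)).
In Python, from bench import * gives the robot as it stands.
- The arm moves only by the shell command python3 -m pendant 'ROWS' [OPENING] [FORCE]. ROWS is JSON, a list that holds one entry, the list of rows, each a list of 4 numbers: the shift along the tool's x, y, z normalised to -1 to 1, where 1 is 0.02 m, then the turn about the tool's z normalised to -1 to 1, where 1 is 0.08 rad. A call has exactly 10 rows; each row shifts and turns the pose as measured when the row begins, along the tool's axes as they then stand; what a row does not reach is not made up. A row lasts 1/12 s, in which the tool goes at most 41.7 mm and 7.16 degrees, less where a joint would pass 70% of its speed; a pose out of reach is approached as far as the arm can. A call with a number of a shift or a turn outside -1 to 1 is refused whole. A call with a gripper value outside its range is refused whole. OPENING is the gripper's target within -1 to 1 (fully open at 1, half-way at 0, shut at -1), set as the call begins (- or left out, the last holds). The fingers move at their own pace and stop on an object; FORCE is the grip in N (left out, the last holds). Time passes only in rows, so rows that do not move let the fingers close, or fill a call up. It gives the time, the measured TCP pose, the force and the opening at its end, in the units of the state.
- sense(): the state, without advancing time (a new reading comes with each control period).
- snapshot(name): name is "scene" or "top" or "wrist"; returns the picture (384x512x3 uint8, red, green, blue); there is no depth.
- calibration(name): a dict with "mtx" (3x3 intrinsics, pixels), "world_to_cam" (4x4, takes a point from world to camera coordinates); the wrist camera has in their place "hand_eye" (4x4, takes a point from camera to tool coordinates, whose origin is the TCP and whose axes are the tool frame's). Camera axes: x right, y down, z forward; pixel columns grow to the right and rows downward; lengths in mm; the calibration is good to about 2 mm. A picture is of the moment at which its call begins: read the wrist's pose just before it. calibration takes no time and is no camera call.
- hand_in(): hands the job in, once; it reports no verdict.
The state is a dict: "time": time; "joint_pos": joint angles; "qd": joint speeds; "joint_efforts": joint torques, N m; "tool_pos": TCP position; "tcp_rot": TCP orientation; "ft_force": force on the tool from outside, world axes, zero at the start; "wrist_torque": the same for the moment, N m; "finger_gap": finger opening in mm.
Only numpy, scipy, OpenCV 4.12 (cv2) and the standard library are available. Lean on these libraries where they do the work, as an engineer would, in place of code of your own. Each camera call takes 0.05 s, during which the arm holds its last target.

TASK

Use the pry tool to lever the tablet's hinged back cover open until it leans well back past upright and stays there, without touching the cover with the gripper, then lay the tool flat on the mat or table again. Pick up the fresh flat battery (not the swollen old one), lay it flat between the ribs of the open bay without dropping it, and leave the cover open. Do not disturb the old battery or the dish.

Things in the scene. Friction and masses are not known exactly. Their poses are not given: they have to be found in the camera images.
- tablet: Black rugged tablet, fixed back up on the blue mat in a cradle. 121 mm along x (46 mm before, 75 mm beyond the origin), 234 mm along y with the cradle arms (28 mm high). Origin on its underside, 2 mm above the table; x points away from the robot, z up. The middle, |y| < 68 mm, is a well under the cover, floor at z 10 mm; the bodies beside it are 25 mm high. Front sill 14 mm high, 5 mm thick.
- bay (a point): Centre of the battery bay's floor in the well; axes as the tablet's, the battery's length goes along x. 90 mm (x) by 62 mm (y), bounded by ribs 4 mm high: full-width front and far ribs, and 4 mm thick ribs on the long sides only from 27 to 45 mm off centre in x; their middles are open, for fingers: there the floor is free to 68 mm either side.
- cover (a joint): Hinge angle of the dark grey back cover, rad: 0 shut and level, 1.57 upright, at most 2.6. Stiff hinge: it stays where left. Flat panel, 120 mm from hinge to free edge, 132 mm wide, 5 mm thick. The free edge faces the robot and overhangs the tablet's front by 14 mm, with only air between it and the mat (underside 22 mm above the table when shut).
- cover_lip (a point): Middle of the cover's free edge, on its underside; moves with the cover.
- cover_hinge (a point): Middle of the cover's hinge line, at the level of the shut cover's underside; the line runs along the tablet's y. Axes as the tablet's.
- pry_tool: Pry tool, 180 mm long, 70 g, lying on the mat: black bar handle 95 mm long, 22 wide, 16 high at the -x end, then a flat steel blade 85 mm long, 24 wide, 3 thick at half the handle's height (6.5 to 9.5 mm above the underside). Origin under the middle of its length, on its underside; x points to the blade's tip, z up.
- pry_grip (a point): Point inside the pry tool's handle near its balance point, 20 mm behind the tool's origin, 8 mm above the underside; where to grip it across the 22 mm width.
- pry_tip (a point): Middle of the blade's tip edge, 110 mm ahead of pry_grip, 8 mm above the tool's underside.
- battery: Fresh battery: a flat pale slab with yellow edges, 84 mm (x) by 56 mm (y) by 7 mm thick, 60 g, lying on the mat; the same either way round. Origin at the centre of its underside.
- old_pack: Old swollen battery: same outline (84 by 56 mm) but thicker, 18 mm, with a stepped bulge on top; to be left alone. Origin at the centre of its underside.
- dish: Round steel screw dish, 90 mm across, 30 mm high; to be left alone. Origin at the centre of its underside.
Mind the look-alikes: they are no part of the job. Several things look just like the battery: the one meant starts farthest to the robot's left.

How it is judged (in metres and radians):
On the way, in this order (a step that is already met when the one before it is completed fails the run):
1. the pry tool lifts the cover (contact force between pry_tool and cover above 0.1 N and value of joint cover above 0.2 rad), for 0.05 s.
2. the cover is open past upright (over 1.85 rad) (value of joint cover above 1.85 rad), for 0.2 s.
3. the battery lies in the bay (horizontal distance between battery and bay below 0.007 m and z of battery in the frame of bay below 0.003 m), for 0.2 s.
At the end, for the whole second after the job is handed in: Cover open over 1.85 rad; fresh battery at rest on the bay floor, within 7 mm of its centre and 3 mm of its height, tilt under 0.06 rad, length within 0.12 rad of the tablet's x; pry tool at rest flat on mat or table (origin under 8 mm, tilt under 0.1 rad) (all of step 3 and value of joint cover above 1.85 rad and z of battery in the frame of bay above -0.003 m and angle between battery's own z axis and vertical below 0.06 rad and angle between the x axis of battery and the x axis of tablet, either way round below 0.12 rad and linear speed of each of battery, pry_tool below 0.02 m/s and height (world z) of pry_tool below 0.008 m and angle between pry_tool's own z axis and vertical below 0.1 rad); the robot touches nothing.
It fails at once if the gripper or arm touches the cover (over 1.5 N) (contact force between any of the fingers, the arm and cover above 1.5 N).
It fails at once if the fresh battery is dropped from more than about 40 mm above the table (contact force between battery and anything else below 0.02 N and height (world z) of battery above 0.045 m).
It fails at once if the old battery is moved more than 20 mm (distance of old_pack from where it was at the start of the episode above 0.02 m).
It fails at once if the dish is moved more than 20 mm (distance of dish from where it was at the start of the episode above 0.02 m).
It also fails if it takes over 72 s, if anything falls off the work surface, if the arm or the gripper's body presses on something with over 40 N, if the wrist force passes 120 N, or if a joint passes its speed limit or range.

## Working session

There is one attempt and no reset: what is moved stays moved. The work goes in short steps, Python scripts to look and compute and a shell command to move; the robot and the scene stay as the last step left them, time stands still between calls to the robot, and variables do not carry over. Pictures are saved under pics/ and viewed, and the job is handed in when it is done.

```bash
ls; mkdir -p pics; python3 - <<'E'
from bench import *
import cv2, numpy as np
print(sense())
for n in ["scene","top","wrist"]:
    im=snapshot(n); cv2.imwrite(f"pics/{n}0.png",im[:,:,::-1])
    print(n,calibration(n))
E
```

```text
pics
{'time': 0.0, 'joint_pos': array([ 6.86736298e+01,  7.51478571e+00,  8.53292403e+01,  1.87599982e-03,
        8.72626998e+01, -4.89301285e+00]), 'qd': array([-0.05926546,  0.03392759,  0.07946822,  0.01912148, -0.02832861,
        0.0312606 ]), 'joint_efforts': array([-1.41941997e-03, -5.69377041e+01, -5.00543904e+01, -3.05128915e-04,
        1.48288527e-02,  8.10839396e-06]), 'tool_pos': array([169.50422795, 574.98124131, 230.24818037]), 'tcp_rot': array([-1.79989030e+02,  1.06177061e-01,  7.35665615e+01]), 'ft_force': array([ 0.14543079,  0.6286655 , -0.15968917]), 'wrist_torque': array([ 0.00267848, -0.02743021, -0.04727054]), 'finger_gap': 85.38133257543775}
scene {'mtx': array([[388.36511402,   0.        , 257.69971456],
       [  0.        , 388.36511402, 185.41226256],
       [  0.        ,   0.        ,   1.        ]]), 'world_to_cam': array([[ 5.97362827e-01,  8.01938010e-01,  7.28561198e-03,
        -2.79125170e+02],
       [ 5.22046128e-01, -3.81943247e-01, -7.62618644e-01,
        -2.63243586e+02],
       [-6.08790188e-01,  4.59363455e-01, -6.46807331e-01,
         1
[... 450 characters left out ...]
+02],
       [ 5.26144890e-02,  1.79301337e-02, -9.98453918e-01,
         1.07579480e+03],
       [ 0.00000000e+00,  0.00000000e+00,  0.00000000e+00,
         1.00000000e+00]])}
wrist {'mtx': array([[308.69210404,   0.        , 256.51327384],
       [  0.        , 308.69210404, 192.56758445],
       [  0.        ,   0.        ,   1.        ]]), 'hand_eye': array([[ 9.99999946e-01,  1.99226843e-04, -2.60981060e-04,
        -2.26569739e-01],
       [-1.10357604e-04,  9.52571693e-01,  3.04314241e-01,
        -7.71350581e+01],
       [ 3.09230736e-04, -3.04314196e-01,  9.52571664e-01,
        -1.43096319e+02],
       [ 0.00000000e+00,  0.00000000e+00,  0.00000000e+00,
         1.00000000e+00]])}
```

View pics/scene0.png

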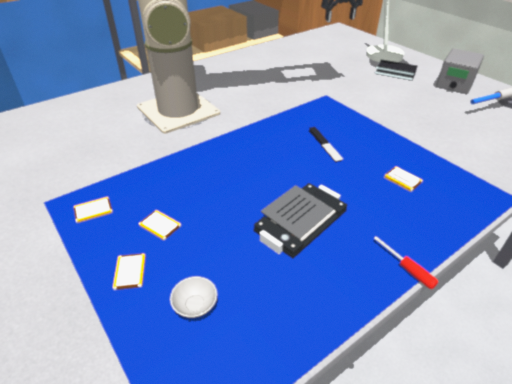

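View pics/top0.png

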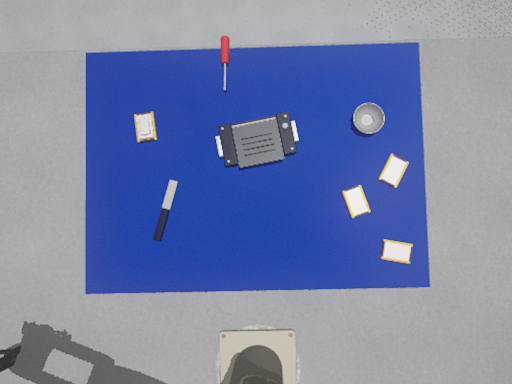

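View pics/wrist0.png

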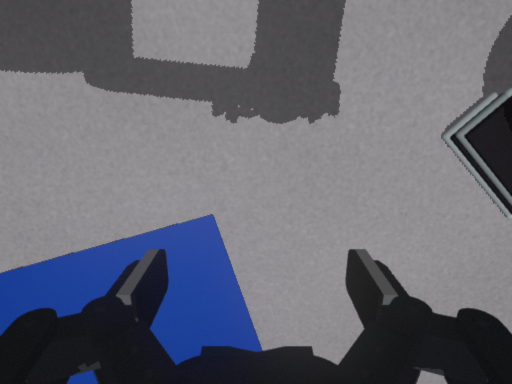

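The top view shows four slabs at about (145,127), (356,201), (394,170) and (397,251). It also shows the pry tool at (165,210), the tablet at (258,142), the dish at (368,119) and a red screwdriver. Next I'll check the slabs in an enlarged crop.

```bash
cat > h.py <<'E'
import numpy as np, cv2
from scipy.spatial.transform import Rotation as R
import bench
def tool_T(s):
    T=np.eye(4); T[:3,:3]=R.from_euler('xyz',s['tcp_rot'],degrees=True).as_matrix(); T[:3,3]=s['tool_pos']; return T
def cam(name,s=None):
    c=bench.calibration(name)
    if name=='wrist': return c['mtx'], tool_T(s)@c['hand_eye']
    return c['mtx'], np.linalg.inv(c['world_to_cam'])
def ray(C,uv):
    K,T=C; d=np.linalg.inv(K)@np.array([uv[0],uv[1],1.]); d=T[:3,:3]@d; return T[:3,3],d/np.linalg.norm(d)
def plane(C,uv,z):
    o,d=ray(C,uv); return o+d*(z-o[2])/d[2]
def tri(C1,a,C2,b):
    o1,d1=ray(C1,a);o2,d2=ray(C2,b)
    t=np.linalg.lstsq(np.c_[d1,-d2],o2-o1,rcond=None)[0]
    p,q=o1+d1*t[0],o2+d2*t[1]; return (p+q)/2,np.linalg.norm(p-q)
def proj(C,p):
    K,T=C; q=np.linalg.inv(T)@np.append(p,1); q=K@q[:3]; return q[:2]/q[2]
E
python3 - <<'E'
from h import *
t=cv2.imread('pics/top0.png'); s=cv2.imread('pics/scene0.png')
def cr(im,u,v,w=24): return cv2.resize(im[v-w:v+w,u-w:u+w],(190,190),interpolation=cv2.INTER_CUBIC)
a=np.hstack([cr(t,*p) for p in [(145,127),(356,201),(394,170),(397,251)]])
b=np.hstack([cr(s,*p) for p in [(404,178),(160,224),(129,271),(93,209)]])
cv2.imwrite('pics/crop.png',np.vstack([a,b]))
C=cam('top'); S=cam('scene')
for n,p,q in [('A',(145,127),(404,178)),('B',(356,201),(160,224)),('C',(394,170),(129,271)),('D',(397,251),(93,209)),('handle',(161,224),(318,135)),('tip',(173,181),(338,159)),('tablet',(258,142),(299,212)),('dish',(368,119),(194,298))]:
    print(n,plane(C,p,9).round(0),plane(S,q,9).round(0),tri(C,p,S,q)[0].round(0))
E
```

```text
A [707. 318.   9.] [711. 318.   9.] [708. 320.   6.]
B [ 473. -296.    9.] [ 476. -297.    9.] [ 474. -296.    7.]
C [ 561. -409.    9.] [ 563. -410.    9.] [ 561. -410.    7.]
D [ 327. -408.    9.] [ 331. -407.    9.] [ 327. -408.    7.]
handle [420. 273.   9.] [415. 276.   9.] [420. 271.  13.]
tip [544. 236.   9.] [542. 235.   9.] [544. 235.  10.]
tablet [653. -16.   9.] [641.  -3.   9.] [652. -15.  24.]
dish [ 713. -340.    9.] [ 702. -332.    9.] [ 710. -336.   22.]
```

View pics/crop.png

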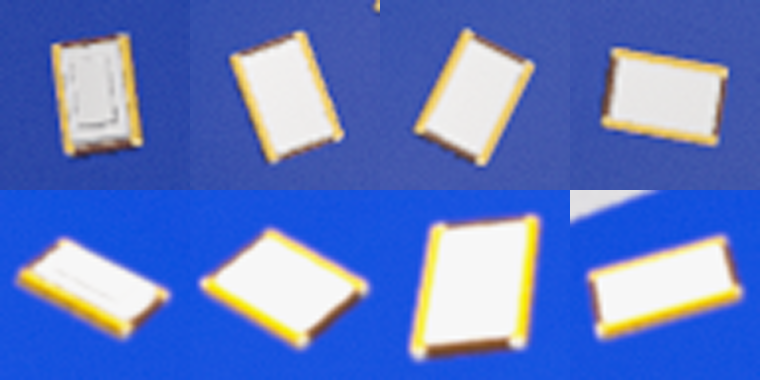

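Slab A, at top (145,127) and scene (404,178), has a stepped bulge, so it is the old pack. B at top (356,201), C at (394,170) and D at (397,251) are flat. Their y values are -296, -409 and -408, so B is farthest to the robot's left and is the fresh battery. First I'll go above the pry tool.

```bash
python3 -m pendant '[[[-0.55,0.89,0.2,0],[-0.55,0.89,0.2,0],[-0.55,0.89,0.2,0],[-0.55,0.89,0.2,0],[-0.55,0.89,0.2,0],[-0.55,0.89,0.2,0],[-0.55,0.89,0.2,0],[-0.55,0.89,0.2,0],[-0.55,0.89,0.2,0],[-0.55,0.89,0.2,0]]]' 1 40
python3 -m pendant '[[[-0.55,0.89,0.2,0],[-0.55,0.89,0.2,0],[-0.55,0.89,0.2,0],[-0.55,0.89,0.2,0],[-0.55,0.89,0.2,0],[-0.55,0.89,0.2,0],[-0.55,0.89,0.2,0],[-0.55,0.89,0.2,0],[-0.55,0.89,0.2,0],[-0.55,0.89,0.2,0]]]'
```

```text
time: 0.98
tool_pos: [310.4, 414.1, 185.8]
tcp_rot: [-179.8, 0.3, 74.0]
ft_force: [-0.4, -0.4, 0.7]
finger_gap: 85.4
time: 1.82
tool_pos: [455.0, 249.0, 141.0]
tcp_rot: [-179.7, 0.5, 74.0]
ft_force: [0.1, -1.0, -0.7]
finger_gap: 85.9
```

```bash
python3 - <<'E'
from h import *
s=bench.sense(); im=bench.snapshot('wrist'); cv2.imwrite('pics/w1.png',im[:,:,::-1]); np.save('w1.npy',np.r_[s['tool_pos'],s['tcp_rot']])
print(s['tool_pos'],s['tcp_rot'])
E
```

```text
[454.96628101 248.95349396 141.01605024] [-179.66179393    0.4724173    73.99094278]
```

View pics/w1.png

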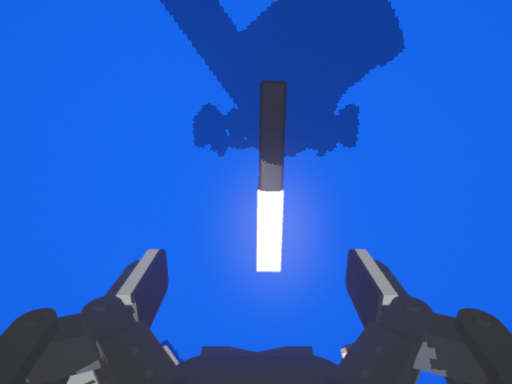

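The wrist view shows the handle from (272,82) to (270,190) and the blade tip at (269,271). The tool lies nearly square to the jaws.

```bash
python3 - <<'E'
from h import *
a=np.load('w1.npy'); W=cam('wrist',dict(tool_pos=a[:3],tcp_rot=a[3:]))
im=cv2.imread('pics/w1.png')[:,:,::-1].astype(int)
hsv=cv2.cvtColor(im.astype(np.uint8),cv2.COLOR_RGB2HSV)
roi=np.zeros(im.shape[:2],bool); roi[60:290,215:325]=1
dark=(im[:,:,2]<75)&roi; light=(hsv[:,:,1]<60)&(im[:,:,0]>180)&roi
for n,m in [('dark',dark),('blade',light)]:
    c=max(cv2.findContours(m.astype(np.uint8),0,2)[0],key=cv2.contourArea); r=cv2.minAreaRect(c); b=cv2.boxPoints(r); print(n,cv2.contourArea(c),b.round(1).tolist())
    for z in (9,11.5,18): print(z,[plane(W,p,z).round(1).tolist() for p in b])
C=cam('top');t=cv2.imread('pics/top0.png')[:,:,::-1].astype(int)
g=(np.abs(t[:,:,0]-t[:,:,2])<50)&(t[:,:,0]>90); g2=np.zeros_like(g); g2[170:215,150:190]=g[170:215,150:190]
c=max(cv2.findContours(g2.astype(np.uint8),0,2)[0],key=cv2.contourArea); b=cv2.boxPoints(cv2.minAreaRect(c)); print(b.tolist(),[plane(C,p,11.5).round(1).tolist() for p in b])
o=np.zeros_like(g); o[200:245,145:180]=(t.max(2)<80)[200:245,145:180]
c=max(cv2.findContours(o.astype(np.uint8),0,2)[0],key=cv2.contourArea); b=cv2.boxPoints(cv2.minAreaRect(c)); print(b.tolist(),[plane(C,p,18).round(1).tolist() for p in b])
E
```

```text
dark 1052.5 [[261.0, 81.0], [285.0, 81.0], [285.0, 137.0], [261.0, 137.0]]
9 [[370.8, 275.6, 9.0], [376.3, 294.9, 9.0], [421.5, 283.3, 9.0], [415.7, 262.9, 9.0]]
11.5 [[370.9, 275.5, 11.5], [376.4, 294.7, 11.5], [421.1, 283.2, 11.5], [415.4, 263.0, 11.5]]
18 [[371.1, 275.4, 18.0], [376.5, 294.2, 18.0], [420.2, 282.9, 18.0], [414.6, 263.2, 18.0]]
blade 1926.5 [[257.0, 190.0], [283.0, 190.0], [283.0, 271.0], [257.0, 271.0]]
9 [[461.9, 246.0, 9.0], [468.5, 269.3, 9.0], [551.7, 247.7, 9.0], [544.6, 222.3, 9.0]]
11.5 [[461.1, 246.2, 11.5], [467.7, 269.3, 11.5], [550.2, 247.9, 11.5], [543.1, 222.8, 11.5]]
18 [[459.2, 246.8, 18.0], [465.7, 269.4, 18.0], [546.2, 248.5, 18.0], [539.2, 223.9, 18.0]]
[[161.0188751220703, 207.43397521972656], [169.16981506347656, 178.9056854248047], [177.7547149658203, 181.35850524902344], [169.60377502441406, 209.8867950439453]] [[467.8, 271.4, 11.5], [550.7, 246.7, 11.5], [542.9, 221.5, 11.5], [460.1, 246.3, 11.5]]
[[153.07545471191406, 238.73587036132812], [161.83018493652344, 208.0943603515625], [168.83018493652344, 210.0943603515625], [160.07545471191406, 240.73587036132812]] [[378.0, 293.3, 18.0], [465.8, 267.1, 18.0], [459.6, 246.8, 18.0], [371.8, 273.0, 18.0]]
```

```bash
python3 -m pendant '[[[0.6,-0.9,0.6,0],[0,0,0.8,0],[0,0,0.8,0],[0,0,0.8,0],[0,0,0.5,0],[0,0,0.3,0],[0,0,0,0],[0,0,0,0],[0,0,0,0],[0,0,0,0]]]' 0.0
```

```text
time: 2.7
tool_pos: [443.4, 260.3, 61.4]
tcp_rot: [-179.7, 0.6, 73.6]
ft_force: [0.3, -0.3, 0.9]
finger_gap: 42.6
```

```bash
python3 -m pendant '[[[0.22,-0.2,0.5,-0.09],[0,0,0.6,0],[0,0,0.6,0],[0,0,0.4,0],[0,0,0.3,0],[0,0,0.1,0],[0,0,0,0],[0,0,0,0],[0,0,0,0],[0,0,0,0]]]'
python3 - <<'E'
from h import *
s=bench.sense(); im=bench.snapshot('wrist'); cv2.imwrite('pics/w2.png',im[:,:,::-1])
E
```

```text
time: 3.53
tool_pos: [441.9, 267.2, 8.7]
tcp_rot: [-179.9, 0.4, 74.1]
ft_force: [-0.1, 0.6, 0.2]
finger_gap: 42.4
```

View pics/w2.png

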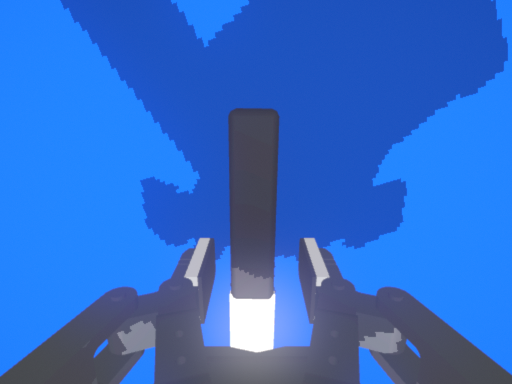

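The handle lies between the pads: its left and right edges are at columns 230 and 276, and the pads are at 213 and 300. I'll lower a little and close.

```bash
python3 -m pendant '[[[-0.05,0,0.18,0],[0,0,0,0],[0,0,0,0],[0,0,0,0],[0,0,0,0],[0,0,0,0],[0,0,0,0],[0,0,0,0],[0,0,0,0],[0,0,0,0]]]' -1 120
python3 -m pendant '[[[0,0,0,0],[0,0,0,0],[0,0,-0.3,0],[0,0,-0.8,0],[0,0,-0.8,0],[0,0,-0.8,0],[0,0,-0.8,0],[0,0,-0.8,0],[0,0,-0.8,0],[0,0,0,0]]]' -1 120
python3 - <<'E'
from h import *
s=bench.sense(); im=bench.snapshot('wrist'); cv2.imwrite('pics/w3.png',im[:,:,::-1])
E
```

```text
time: 4.42
tool_pos: [442.8, 266.5, 6.3]
tcp_rot: [180.0, 0.3, 74.1]
ft_force: [-0.3, -0.1, -0.4]
finger_gap: 18.2
time: 5.25
tool_pos: [441.0, 266.3, 113.4]
tcp_rot: [-179.9, 0.5, 74.1]
ft_force: [0.8, 0.3, -0.2]
finger_gap: 18.6
```

View pics/w3.png

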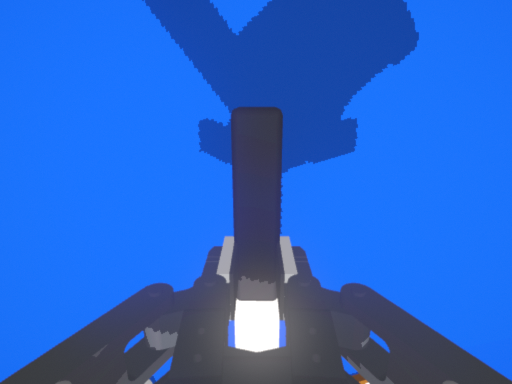

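The tool is held and has lifted square. Next I'll locate the tablet and the cover lip from the fixed cameras.

```bash
python3 - <<'E'
from h import *
t=cv2.imread('pics/top0.png'); s=cv2.imread('pics/scene0.png')
a=cv2.resize(t[105:185,205:310],None,fx=7,fy=7,interpolation=cv2.INTER_CUBIC); b=cv2.resize(s[175:260,245:355],None,fx=7,fy=7,interpolation=cv2.INTER_CUBIC)
cv2.imwrite('pics/ta.png',a);cv2.imwrite('pics/tb.png',b);print(a.shape,b.shape)
E
```

```text
(560, 735, 3) (595, 770, 3)
```

View pics/ta.png

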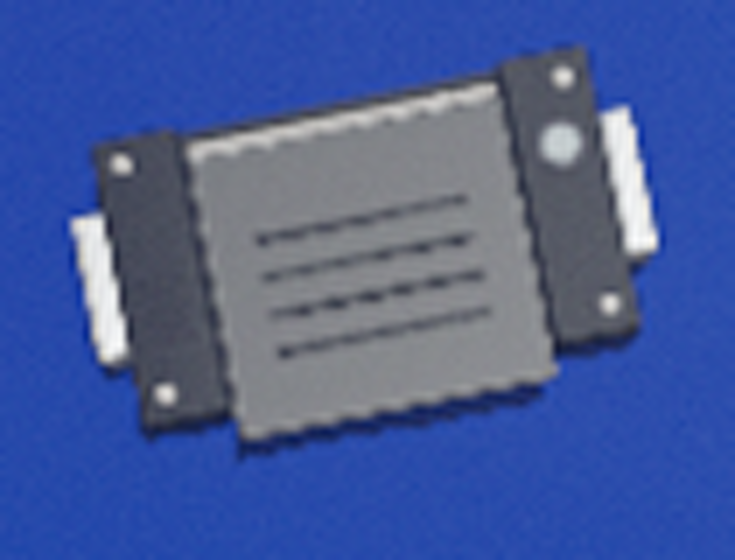

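View pics/tb.png

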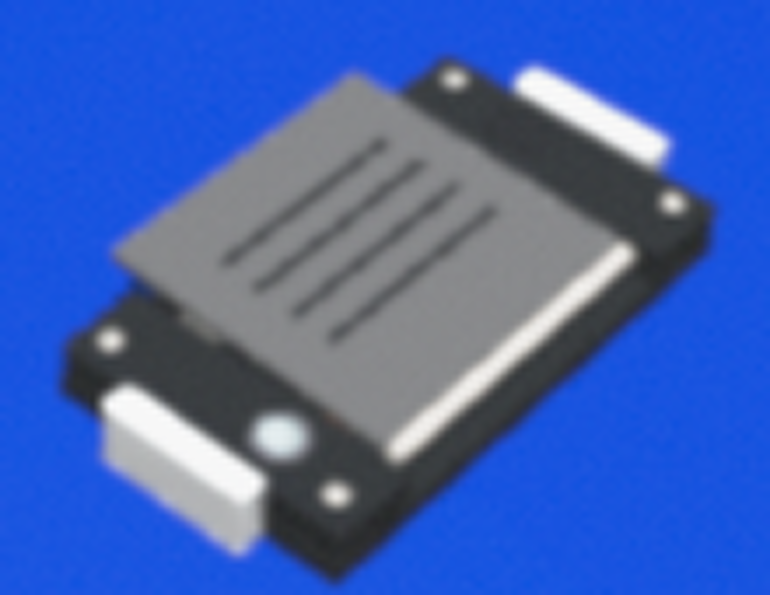

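```bash
python3 - <<'E'
from h import *
C=cam('top');S=cam('scene')
top=lambda p:(205+(p[0]-3)/7,105+(p[1]-3)/7); sc=lambda p:(245+(p[0]-3)/7,175+(p[1]-3)/7)
P={}
for n,a,b in [('FL',(121,163),(672,203)),('FR',(563,77),(337,495)),('NR',(611,303),(110,340)),('NL',(166,393),(455,78)),('cNL',(243,440),(355,70)),('cNR',(555,373),(113,252)),('rodL',(190,150),(630,247)),('rodR',(497,90),(393,455))]:
    p,e=tri(C,top(a),S,sc(b)); P[n]=p
    print(n,p.round(1),round(e,1),plane(C,top(a),27).round(1),plane(S,sc(b),27).round(1))
for a,b in [('FR','FL'),('NR','NL'),('cNR','cNL'),('rodR','rodL')]:
    d=P[b]-P[a]; print(a,b,np.degrees(np.arctan2(d[1],d[0]))-90,np.linalg.norm(d),(P[a]+P[b])/2)
for a,b in [('NL','FL'),('NR','FR')]:
    d=P[b]-P[a]; print(a,b,np.degrees(np.arctan2(d[1],d[0])),np.linalg.norm(d),(P[a]+P[b])/2)
E
```

```text
FL [693.4  86.7  27.6] 1.8 [694.2  87.4  27. ] [692.6  86.4  27. ]
FR [725.1 -96.4  27.1] 0.1 [725.1 -96.4  27. ] [725.  -96.4  27. ]
NR [ 630.2 -113.8   28.4] 0.5 [ 630.5 -113.7   27. ] [ 629.  -113.2   27. ]
NL [597.7  70.3  27.8] 0.3 [597.9  70.5  27. ] [597.   70.9  27. ]
cNL [577.   38.6  33.3] 0.1 [577.7  39.1  27. ] [571.6  43.9  27. ]
cNR [601.  -90.2  32.7] 1.2 [602.1 -89.9  27. ] [596.  -87.1  27. ]
rodL [699.1  58.9  26.3] 0.3 [698.8  58.7  27. ] [699.7  58.4  27. ]
rodR [721.1 -69.1  24.1] 0.2 [720.5 -69.   27. ] [722.9 -71.1  27. ]
FR FL 9.813317174896838 185.8143873875961 [709.25279136  -4.87338219  27.39154277]
NR NL 9.986817648805726 186.94278775277832 [613.95821891 -21.76209418  28.08368807]
cNR cNL 10.554179184238592 131.03447682673317 [589.04797449 -25.80643373  33.02594696]
rodR rodL 9.745953069798986 129.9082883230545 [710.10341952  -5.09926414  25.17797597]
NL FL 9.716571777857142 97.06204090215934 [645.58311118  78.48331838  27.71207995]
NR FR 10.385308167497092 96.5083680142926 [ 677.62789909 -105.11879474   27.76315089]
```

Tablet yaw is about 10°, the origin is about (647,-16) and the lip middle is about (588,-26). The lip top triangulates to z≈33, higher than the 27 expected, so I'll check it with the wrist camera. Now I'll move in front of the lip.

```bash
python3 -m pendant '[[[-0.79,0.06,0,-0.284],[-0.79,0.06,0,-0.284],[-0.79,0.06,0,-0.284],[-0.79,0.06,0,-0.284],[-0.79,0.06,0,-0.284],[-0.79,0.06,0,-0.284],[-0.79,0.06,0,-0.284],[-0.79,0.06,0,-0.284],[-0.79,0.06,0,-0.284],[-0.79,0.06,0,-0.284]]]'
python3 -m pendant '[[[-0.79,0.06,0,-0.284],[-0.79,0.06,0,-0.284],[-0.79,0.06,0,-0.284],[-0.79,0.06,0,-0.284],[-0.79,0.06,0,-0.284],[-0.79,0.06,0,-0.284],[-0.79,0.06,0,-0.284],[-0.79,0.06,0,-0.284],[-0.79,0.06,0,-0.284],[-0.2,0.0,0,-0.284]]]'
python3 - <<'E'
from h import *
s=bench.sense(); im=bench.snapshot('wrist'); cv2.imwrite('pics/w4.png',im[:,:,::-1]); np.save('w4.npy',np.r_[s['tool_pos'],s['tcp_rot']])
for n in ('top','scene'): cv2.imwrite(f'pics/{n}4.png',bench.snapshot(n)[:,:,::-1])
t=cv2.imread('pics/top4.png'); u=cv2.imread('pics/scene4.png')
cv2.imwrite('pics/t4.png',np.hstack([cv2.resize(t[110:250,190:330],(400,400),interpolation=2),cv2.resize(u[110:250,220:360],(400,400),interpolation=2)]))
E
```

```text
time: 6.13
tool_pos: [417.5, 103.4, 101.4]
tcp_rot: [-178.9, 0.6, 87.9]
ft_force: [-0.3, -0.4, -0.6]
finger_gap: 18.8
time: 6.97
tool_pos: [428.4, -50.1, 88.6]
tcp_rot: [-177.8, 0.1, 101.6]
ft_force: [0.7, -0.4, 0.1]
finger_gap: 18.1
```

View pics/w4.png

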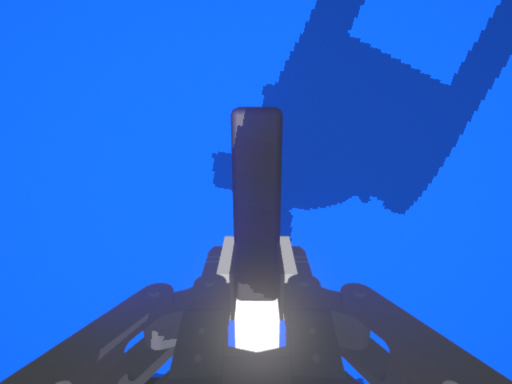

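View pics/t4.png

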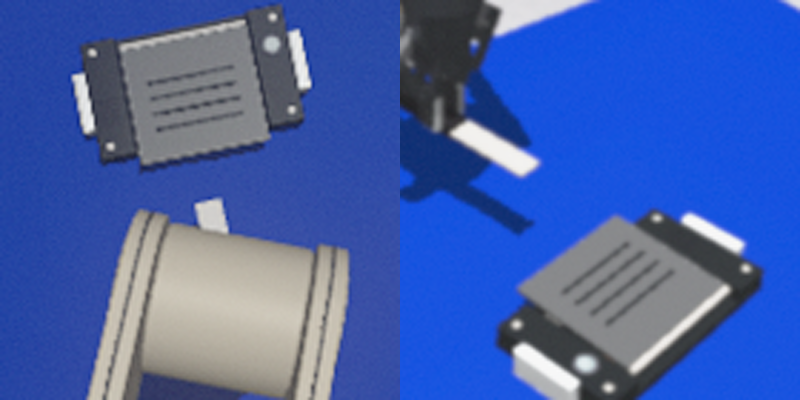

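```bash
python3 - <<'E'
from h import *
C=cam('top');S=cam('scene');k=400/140
f=lambda a:(190+a[0]/k-.3,110+a[1]/k-.3); g=lambda a:(220+(a[0]-400)/k-.3,110+a[1]/k-.3)
for n,a,b in [('tip',(208.5,201),(530,170)),('cNL',(142,166),(615,216)),('cNR',(269,137),(518,288)),('NL',(110,146),(657,217)),('NR',(292,110),(517,324))]:
    p,e=tri(C,f(a),S,g(b)); print(n,p.round(1),round(e,1))
a=np.load('w4.npy');T=tool_T(dict(tool_pos=a[:3],tcp_rot=a[3:]));print(T[:3,:3].round(3))
p=tri(C,f((208.5,201)),S,g((530,170)))[0]; print(np.linalg.inv(T)@np.append(p,1))
E
python3 -m pendant '[[[0,0,0,0],[0,0,0,0.1],[0,0,0,0.1],[0,0,0,0.1],[0,0,0,0],[0,0,0,0],[0,0,0,0],[0,0,0,0],[0,0,0,0],[0,0,0,0]]]'
```

```text
tip [535.4 -28.6  88.2] 0.4
cNL [576.2  38.5  30.4] 0.0
cNR [601.7 -90.   33.3] 0.9
NL [597.6  70.6  27.7] 0.1
NR [ 629.7 -113.3   27.8] 1.0
[[-0.201  0.979 -0.037]
 [ 0.98   0.201 -0.009]
 [-0.002 -0.038 -0.999]]
[ -0.43487239 108.99102798  -3.64724677   1.        ]
time: 7.95
tool_pos: [427.0, -45.3, 87.4]
tcp_rot: [-177.7, 0.0, 100.0]
ft_force: [-1.4, -0.6, -0.6]
finger_gap: 18.6
```

```bash
python3 -m pendant '[[[-0.15,0.4,0.3,0],[-0.15,0.5,0.5,0],[-0.15,0.5,0.6,0],[0,0.3,0.6,0],[0,0,0.6,0],[0,0,0.5,0],[0,0,0.2,0],[0,0,0,0],[0,0,0,0],[0,0,0,0]]]'
python3 - <<'E'
from h import *
s=bench.sense(); print(s['tool_pos'],s['tcp_rot']); T=tool_T(s); print('tip',(T@[-.4,109,-3.6,1]))
for n in ('top','scene'): cv2.imwrite(f'pics/{n}5.png',bench.snapshot(n)[:,:,::-1])
t=cv2.imread('pics/top5.png'); u=cv2.imread('pics/scene5.png')
cv2.imwrite('pics/t5.png',np.hstack([cv2.resize(t[110:210,210:310],(400,400),interpolation=2),cv2.resize(u[140:240,240:340],(400,400),interpolation=2)]))
E
```

```text
time: 8.78
tool_pos: [462.4, -49.7, 18.9]
tcp_rot: [-177.9, 0.1, 100.0]
ft_force: [-0.8, 0.2, -1.3]
finger_gap: 18.5
[462.44718384 -49.68042314  18.94628449] [-1.77931998e+02  1.17308435e-01  9.99748500e+01]
tip [569.92695828 -31.18431663  18.6114284    1.        ]
```

View pics/t5.png

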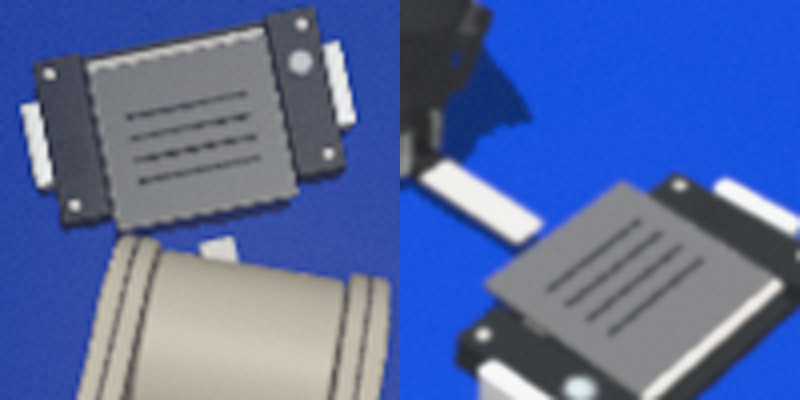

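```bash
python3 -m pendant '[[[-0.1,0.2,0,0],[-0.1,0.3,0,0],[0,0.3,0,0],[0,0.3,0,0],[0,0.3,0,0],[0,0.1,0,0],[0,0,0,0],[0,0,0,0],[0,0,0,0],[0,0,0,0]]]'
python3 - <<'E'
from h import *
s=bench.sense(); print(s['tool_pos'],s['tcp_rot'],s['ft_force']); T=tool_T(s); print('tip',(T@[-.4,109,-3.6,1]))
for n in ('top','scene'): cv2.imwrite(f'pics/{n}6.png',bench.snapshot(n)[:,:,::-1])
t=cv2.imread('pics/top6.png'); u=cv2.imread('pics/scene6.png')
cv2.imwrite('pics/t6.png',np.hstack([cv2.resize(t[110:210,210:310],(400,400),interpolation=2),cv2.resize(u[140:240,240:340],(400,400),interpolation=2)]))
E
```

```text
time: 9.72
tool_pos: [498.8, -48.6, 20.2]
tcp_rot: [-178.2, 0.2, 100.0]
ft_force: [-0.1, 0.5, -0.7]
finger_gap: 18.8
[498.84170349 -48.559877    20.23647205] [-178.20715853    0.22317698   99.99720758] [-0.05725139  0.4766198  -0.72439305]
tip [606.31435449 -30.02036981  20.42610542   1.        ]
```

View pics/t6.png

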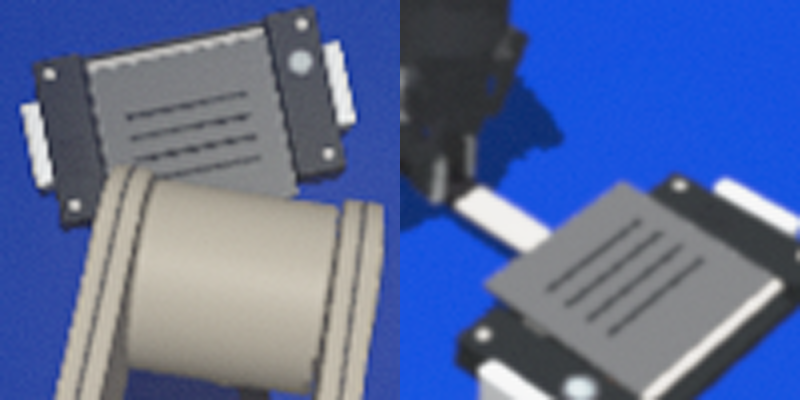

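The blade is under the lip with about 16 mm inserted and no contact force yet. I'll lift along the hinge arc.

```bash
python3 -m pendant '[[[0,0.02,-0.4,0],[0,0.05,-0.4,0],[0,0.08,-0.4,0],[0,0.11,-0.4,0],[0,0.15,-0.39,0],[0,0.18,-0.38,0],[0,0.2,-0.36,0],[0,0.23,-0.34,0],[0,0.26,-0.32,0],[0,0.1,-0.1,0]]]'
cat > look.py <<'E'
from h import *
import sys
n=sys.argv[1]; s=bench.sense(); print(s['time'],s['tool_pos'].round(1),s['tcp_rot'].round(2),s['ft_force'].round(1),s['wrist_torque'].round(2)); T=tool_T(s); tip=(T@[-.4,109,-3.6,1])[:3]; print('tip',tip.round(1))
ex=np.array([.985,.174]); d=(tip[:2]-[706.5,-5.4]); f=d@ex; z=tip[2]+1.5-22; print('fwd of hinge',f.round(1),'z',z.round(1),'r',np.hypot(f,z).round(1),'theta',np.arctan2(z,-f).round(2))
for k in ('top','scene'): cv2.imwrite(f'pics/{k}{n}.png',bench.snapshot(k)[:,:,::-1])
t=cv2.imread(f'pics/top{n}.png'); u=cv2.imread(f'pics/scene{n}.png')
cv2.imwrite(f'pics/t{n}.png',np.hstack([cv2.resize(t[100:220,200:320],(400,400),interpolation=2),cv2.resize(u[120:240,230:350],(400,400),interpolation=2)]))
E
python3 look.py 7
```

```text
time: 10.65
tool_pos: [530.0, -42.6, 97.2]
tcp_rot: [-178.2, 0.2, 100.0]
ft_force: [0.4, -0.1, -1.2]
finger_gap: 18.6
10.65 [530.  -42.6  97.2] [-178.17    0.21   99.97] [ 0.4 -0.1 -1.2] [0.02 0.13 0.07]
tip [637.5 -24.1  97.3]
fwd of hinge -71.3 z 76.8 r 104.8 theta 0.82
```

View pics/t7.png

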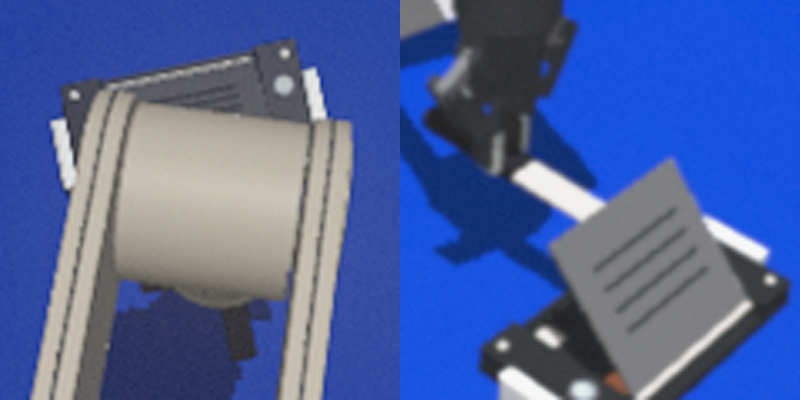

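The cover is at about 0.8 rad, with the blade still straight in the grip. I'll continue along the arc.

```bash
python3 -m pendant '[[[0,0.4,-0.34,0],[0,0.43,-0.31,0],[0,0.46,-0.26,0],[0,0.48,-0.22,0],[0,0.5,-0.17,0],[0,0.51,-0.12,0],[0,0.52,-0.07,0],[0,0.52,-0.02,0],[0,0.3,0.02,0],[0,0,0,0]]]'
python3 look.py 8
```

```text
time: 11.58
tool_pos: [610.4, -27.8, 118.1]
tcp_rot: [-177.5, 0.1, 99.9]
ft_force: [-0.2, -0.3, -1.1]
finger_gap: 18.2
11.5833 [610.4 -27.8 118.1] [-1.775e+02  8.000e-02  9.993e+01] [-0.2 -0.3 -1.1] [-0.02 -0.04  0.01]
tip [717.8  -9.4 117. ]
fwd of hinge 10.5 z 96.5 r 97.0 theta 1.68
```

View pics/t8.png

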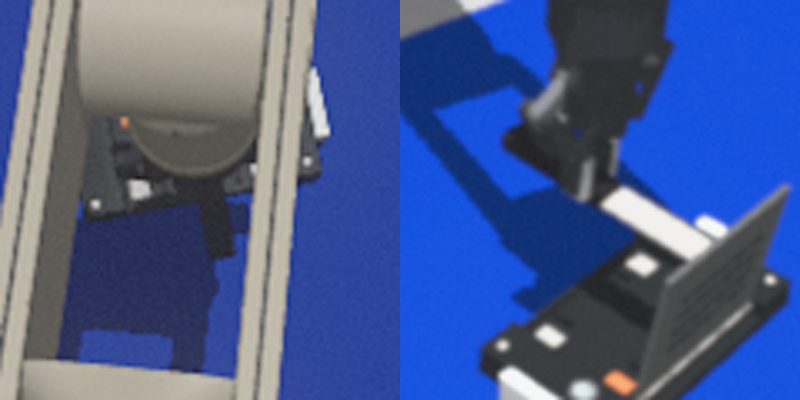

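```bash
python3 -m pendant '[[[0,0.39,0.04,0],[0,0.38,0.07,0],[0,0.37,0.1,0],[0,0.36,0.13,0],[0,0.35,0.16,0],[0,0.33,0.18,0],[0,0.31,0.2,0],[0,0.3,0.23,0],[0,0.1,0.08,0],[0,0,0,0]]]'
python3 look.py 9
```

```text
time: 12.52
tool_pos: [669.3, -17.3, 86.9]
tcp_rot: [-177.3, 0.0, 99.9]
ft_force: [0.0, -0.3, -0.0]
finger_gap: 18.2
12.5167 [669.3 -17.3  86.9] [-1.773e+02  4.000e-02  9.991e+01] [ 0.  -0.3 -0. ] [ 0.   -0.06 -0.04]
tip [776.8   1.1  85.3]
fwd of hinge 70.4 z 64.8 r 95.7 theta 2.4
```

View pics/t9.png

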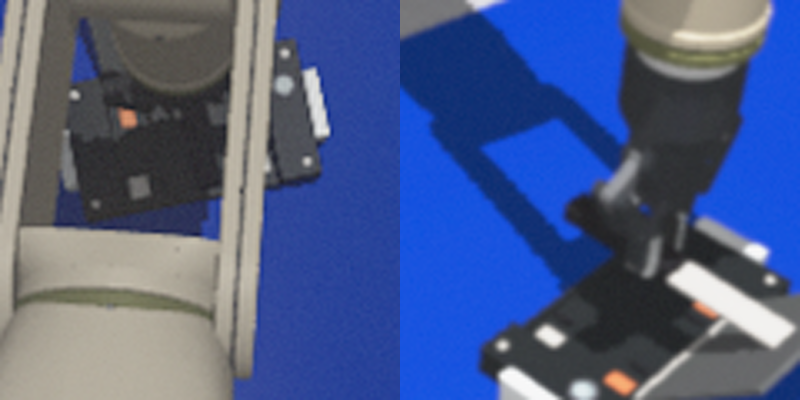

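The cover is at about 2.3 rad. I'll back the tool straight out, then carry it to clear mat in front of the tablet.

```bash
python3 -m pendant '[[[0,-0.5,0,0],[0,-0.8,0,0],[0,-0.8,0,0],[0.2,-0.8,0,0],[0.5,-0.8,0,0],[0.5,-0.8,0,0],[0.5,-0.8,0,0],[0.5,-0.8,0,0],[0.5,-0.8,0,0],[0.5,-0.8,0,0]]]'
python3 -m pendant '[[[0.5,-0.8,0,0],[0.5,-0.8,0,0],[0.5,-0.6,0,0],[0.5,-0.3,0.2,0],[0.3,0,0.4,0],[0,0,0.5,0],[0,0,0.5,0],[0,0,0.4,0],[0,0,0.2,0],[0,0,0,0]]]'
python3 look.py 10
```

```text
time: 13.45
tool_pos: [502.1, 18.0, 97.7]
tcp_rot: [-177.8, 0.2, 99.7]
ft_force: [0.1, 0.9, -0.4]
finger_gap: 18.7
time: 14.28
tool_pos: [439.9, 56.6, 52.7]
tcp_rot: [-178.1, 0.3, 99.8]
ft_force: [-0.5, 0.1, -0.6]
finger_gap: 18.7
14.2833 [439.9  56.6  52.7] [-178.1     0.26   99.77] [-0.5  0.1 -0.6] [-0.03  0.05  0.05]
tip [547.5  74.8  52.7]
fwd of hinge -142.7 z 32.2 r 146.3 theta 0.22
```

View pics/top10.png

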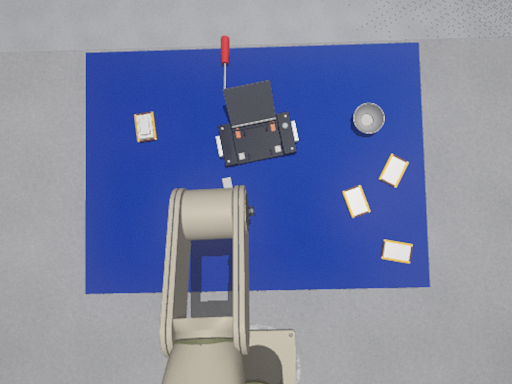

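View pics/scene10.png

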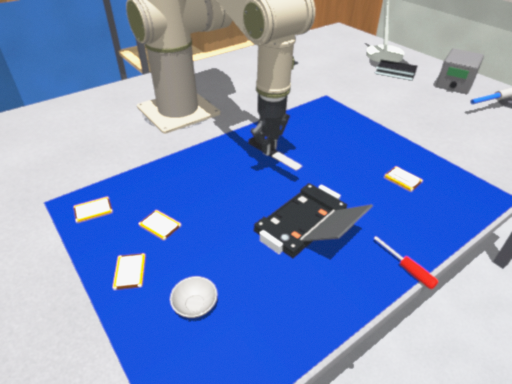

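The cover stays open. I'll lower the tool and release it.

```bash
python3 -m pendant '[[[0,0,0.4,0],[0,0,0.5,0],[0,0,0.5,0],[0,0,0.4,0],[0,0,0.2,0],[0,0,0.1,0],[0,0,0,0],[0,0,0,0],[0,0,0,0],[0,0,0,0]]]'
```

```text
time: 15.22
tool_pos: [440.0, 55.6, 7.7]
tcp_rot: [-178.2, 0.3, 99.7]
ft_force: [-0.7, -1.3, -1.3]
finger_gap: 18.5
```

```bash
python3 -m pendant '[[[0,0,0,0],[0,0,0,0],[0,0,0,0],[0,0,0,0],[0,0,0,0],[0,0,-0.3,0],[0,0,-0.8,0],[0,0,-0.9,0],[0,0,-0.9,0],[0,0,-0.9,0]]]' 0.2 40
python3 -m pendant '[[[-0.5,0,-0.5,0],[-0.9,0,-0.3,0],[-0.9,0,0,0],[-0.9,0,0,0],[-0.9,0,0,0],[-0.9,0,0,0],[-0.9,0,0,0],[-0.9,0,0,0],[-0.9,0,0,0],[-0.9,0,0,0]]]' 1
python3 look.py 11
```

```text
time: 16.05
tool_pos: [439.6, 56.4, 85.1]
tcp_rot: [-177.9, 0.2, 99.7]
ft_force: [0.8, 0.2, 0.9]
finger_gap: 51.2
time: 16.88
tool_pos: [474.3, -123.6, 111.7]
tcp_rot: [-178.5, 0.5, 100.1]
ft_force: [-0.0, -0.1, -0.3]
finger_gap: 85.6
16.8833 [ 474.3 -123.6  111.7] [-178.54    0.46  100.07] [-0.  -0.1 -0.3] [-0.05 -0.02  0.06]
tip [ 581.7 -104.9  112.5]
fwd of hinge -140.2 z 92.0 r 167.7 theta 0.58
```

View pics/scene11.png

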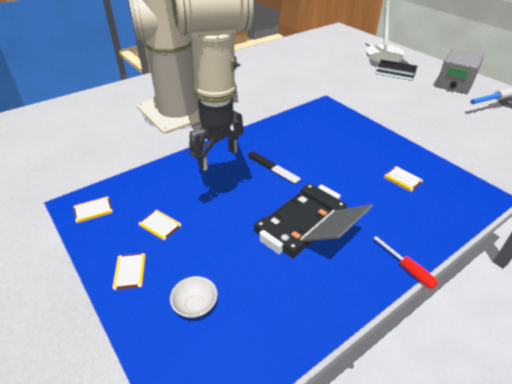

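View pics/top11.png

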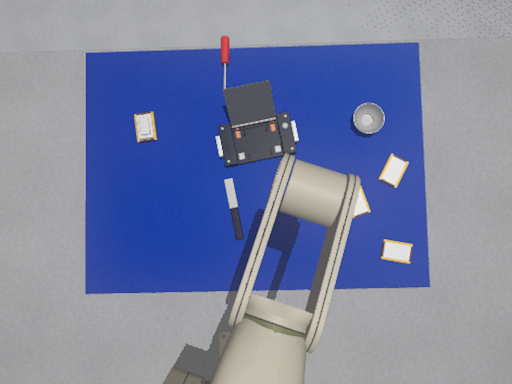

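The tool lies flat near top (234,209), and the way to the battery is clear. Next I'll measure battery B from the first pictures.

```bash
cat > bat.py <<'E'
from h import *
def quad(im,u0,u1,v0,v1):
    im=im.astype(np.uint8); hsv=cv2.cvtColor(im,cv2.COLOR_RGB2HSV)
    m=((hsv[:,:,0]<95)|(hsv[:,:,0]>140)|(hsv[:,:,1]<100))&(hsv[:,:,2]>60); k=np.zeros_like(m); k[v0:v1,u0:u1]=m[v0:v1,u0:u1]
    c=max(cv2.findContours(k.astype(np.uint8),0,2)[0],key=cv2.contourArea)
    return cv2.boxPoints(cv2.minAreaRect(c)),c
def describe(C,b,z=9):
    P=np.array([plane(C,p,z) for p in b])[:,:2]; e=[P[1]-P[0],P[2]-P[1]]; L=max(e,key=np.linalg.norm)
    print('centre',P.mean(0).round(1),'edges',[round(np.linalg.norm(x),1) for x in e],'yaw',round(np.degrees(np.arctan2(L[1],L[0]))%180,1))
    return P
E
python3 - <<'E'
from bat import *
for n,r in [('top',(335,380,180,225)),('scene',(130,190,205,245))]:
    im=cv2.imread(f'pics/{n}0.png')[:,:,::-1]; b,c=quad(im,*r); print(n,b.round(1).tolist(),cv2.contourArea(c)); describe(cam(n),b)
E
```

```text
top [[340.79998779296875, 190.8000030517578], [360.6000061035156, 183.39999389648438], [371.1000061035156, 211.1999969482422], [351.20001220703125, 218.6999969482422]] 577.0
centre [ 473.5 -296.1] edges [np.float64(61.6), np.float64(85.7)] yaw 18.4
scene [[137.10000610351562, 224.5], [149.3000030517578, 204.1999969482422], [181.5, 223.5], [169.3000030517578, 243.8000030517578]] 671.5
centre [ 473.3 -297.5] edges [np.float64(71.9), np.float64(112.6)] yaw 17.0
```

```bash
python3 -m pendant '[[[-0.8,-0.2,-0.1,-0.2],[-0.9,-0.2,-0.1,-0.2],[-0.9,-0.2,-0.1,-0.2],[-0.9,-0.2,-0.1,-0.2],[-0.9,-0.2,-0.1,-0.2],[-0.9,-0.2,-0.1,-0.2],[-0.9,-0.2,-0.1,-0.2],[-0.8,-0.2,-0.1,-0.2],[-0.5,-0.2,-0.1,-0.2],[0,0,0,-0.1]]]' 1
python3 - <<'E'
from bat import *
s=bench.sense(); print(s['tool_pos'],s['tcp_rot'],s['joint_pos'].round(1)); im=bench.snapshot('wrist'); cv2.imwrite('pics/w12.png',im[:,:,::-1]); np.save('w12.npy',np.r_[s['tool_pos'],s['tcp_rot']])
b,c=quad(im,100,420,0,300); print(b.round(1).tolist()); W=cam('wrist',s)
for z in (2,9,16): describe(W,b,z)
E
```

```text
time: 17.82
tool_pos: [471.8, -284.5, 131.5]
tcp_rot: [-178.4, 0.0, 109.1]
ft_force: [-0.2, 0.0, 1.0]
finger_gap: 85.1
[ 471.82952986 -284.54860103  131.50599846] [-1.78355205e+02  3.00081141e-02  1.09101860e+02] [ -35.5    4.9   98.6   -1.4   77.4 -144.3]
[[211.0, 136.0], [277.0, 136.0], [277.0, 228.0], [211.0, 228.0]]
centre [ 473.6 -296.9] edges [np.float64(58.1), np.float64(87.1)] yaw 20.2
centre [ 471.8 -297.2] edges [np.float64(56.6), np.float64(84.9)] yaw 20.2
centre [ 470.  -297.5] edges [np.float64(55.1), np.float64(82.7)] yaw 20.2
```

View pics/w12.png

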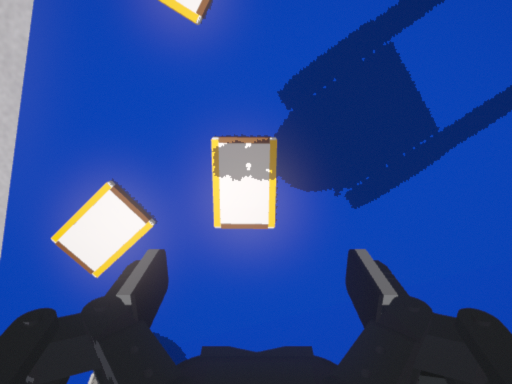

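```bash
python3 - <<'E'
from bat import *
a=np.load('w12.npy'); s=dict(tool_pos=a[:3],tcp_rot=a[3:]); W=cam('wrist',s)
im=cv2.imread('pics/w12.png')
cr=cv2.resize(im[120:245,190:300],None,fx=5,fy=5,interpolation=2); cv2.imwrite('pics/c12.png',cr)
P=[plane(W,p,9)[:2] for p in [(211.5,138),(277,138),(274.5,227.5),(213.5,227.5)]]
f=(P[0]+P[1])/2; n=(P[2]+P[3])/2; l=(P[0]+P[3])/2; r=(P[1]+P[2])/2
print(np.mean(P,0), np.degrees(np.arctan2(*(n-f)[::-1])), np.degrees(np.arctan2(*(l-r)[::-1])), [np.linalg.norm(P[i]-P[i-1]).round(1) for i in range(4)])
# height check by triangulation with top view corners
C=cam('top'); 
b,_=quad(cv2.imread('pics/top0.png')[:,:,::-1],335,380,180,225)
Q=[(211.5,138),(277,138),(274.5,227.5),(213.5,227.5)]
for q in Q:
    pw=plane(W,q,9); pr=proj(C,pw); k=np.argmin(np.linalg.norm(b-pr,axis=1)); print(tri(W,q,C,b[k])[0].round(1))
E
```

```text
[ 472.2959444  -296.94940093] 18.31707787441914 -70.8747004258671 [np.float64(82.7), np.float64(56.3), np.float64(82.7), np.float64(56.9)]
[ 442.3 -336.8   13.2]
[ 423.4 -282.4    2.7]
[ 504.7 -255.2    1.2]
[ 524.  -311.8    3.5]
```

View pics/c12.png

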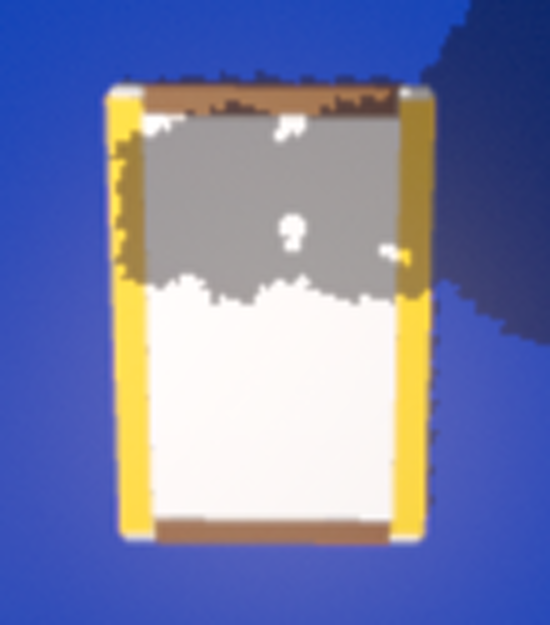

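The crop confirms a flat slab with no bulge: centre about (472.5,-296.7), yaw about 18.7°. I'll descend over it.

```bash
python3 -m pendant '[[[-0.3,0,0.6,0.05],[-0.25,0,0.8,0.05],[0,0,0.8,0],[0,0,0.8,0],[0,0,0.8,0],[0,0,0.6,0],[0,0,0.3,0],[0,0,0,0],[0,0,0,0],[0,0,0,0]]]' 0.7 40
python3 - <<'E'
from bat import *
s=bench.sense(); print(s['tool_pos'],s['tcp_rot']); im=bench.snapshot('wrist'); cv2.imwrite('pics/w13.png',im[:,:,::-1]); np.save('w13.npy',np.r_[s['tool_pos'],s['tcp_rot']])
b,c=quad(im,150,380,0,290); print(b.round(1).tolist()); W=cam('wrist',s); P=describe(W,b,9); T=tool_T(s); print((np.linalg.inv(T)@[*P.mean(0),9,1]).round(1))
E
```

```text
time: 18.7
tool_pos: [472.3, -288.2, 27.0]
tcp_rot: [-178.3, -0.3, 108.7]
ft_force: [0.7, 0.1, 0.7]
finger_gap: 72.6
[ 472.32197318 -288.21808368   27.04142834] [-178.28351422   -0.27163676  108.67955694]
[[189.0, 157.0], [295.0, 157.0], [295.0, 289.0], [189.0, 289.0]]
centre [ 469.6 -298.4] edges [np.float64(56.5), np.float64(80.5)] yaw 20.7
[-8.9 -5.3 18.2  1. ]
```

View pics/w13.png

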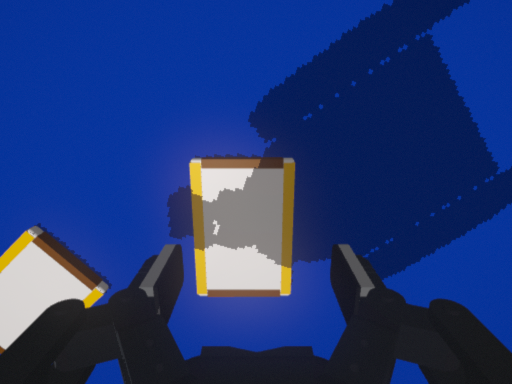

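```bash
python3 - <<'E'
from bat import *
a=np.load('w13.npy'); s=dict(tool_pos=a[:3],tcp_rot=a[3:]); W=cam('wrist',s);T=tool_T(s)
P=[plane(W,p,9)[:2] for p in [(190,158),(295,158),(291.5,297),(196.5,297)]]
f=(P[0]+P[1])/2; n=(P[2]+P[3])/2
c=np.mean(P,0); print(c,np.degrees(np.arctan2(*(n-f)[::-1])),(np.linalg.inv(T)@[*c,9,1]).round(1),T[:3,2], [np.linalg.norm(P[i]-P[i-1]).round(1) for i in range(4)])
E
```

```text
[ 472.29942761 -296.74817911] 18.584215203055123 [-8.2 -2.2 18.1  1. ] [-0.02989374 -0.00510428 -0.99954005] [np.float64(85.3), np.float64(56.0), np.float64(85.5), np.float64(57.9)]
```

```bash
python3 -m pendant '[[[-0.25,-0.06,0,0],[-0.17,-0.05,0,0],[0,0,0.2,0],[0,0,0.3,0],[0,0,0.2,0],[0,0,0,0],[0,0,0,0],[0,0,0,0],[0,0,0,0],[0,0,0,0]]]' 0.7 40
python3 - <<'E'
from bat import *
s=bench.sense(); print(s['tool_pos'],s['tcp_rot']); T=tool_T(s); print((np.linalg.inv(T)@[472.3,-296.75,9,1]).round(1))
im=bench.snapshot('wrist'); cv2.imwrite('pics/w14.png',im[:,:,::-1])
E
```

```text
time: 19.58
tool_pos: [475.1, -300.2, 15.4]
tcp_rot: [-178.5, 0.0, 108.6]
ft_force: [0.2, 0.3, 0.4]
finger_gap: 72.5
[ 475.06965183 -300.16031946   15.4293153 ] [-1.78507153e+02  4.88983606e-02  1.08643792e+02]
[ 4.1 -1.4  6.5  1. ]
```

View pics/w14.png

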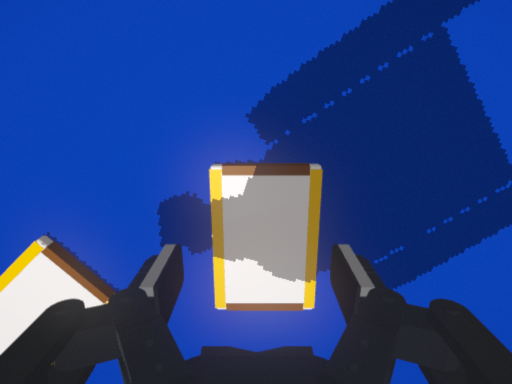

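```bash
python3 -m pendant '[[[0.1,-0.06,0,0],[0.1,0,0,0],[0,0,0.2,0],[0,0,0.25,0],[0,0,0.2,0],[0,0,0.08,0],[0,0,0,0],[0,0,0,0],[0,0,0,0],[0,0,0,0]]]' 0.7 40
python3 - <<'E'
from bat import *
s=bench.sense(); print(s['tool_pos'],s['tcp_rot'],s['ft_force']); T=tool_T(s); print((np.linalg.inv(T)@[472.3,-296.75,9,1]).round(1))
E
```

```text
time: 20.47
tool_pos: [471.8, -296.2, -1.0]
tcp_rot: [-178.5, 0.0, 108.7]
ft_force: [-0.6, -0.6, -0.3]
finger_gap: 72.5
[ 471.83304249 -296.20697141   -0.95546675] [-1.78494929e+02  2.90208088e-02  1.08657098e+02] [-0.56494783 -0.64494533 -0.32015489]
[ -0.7   0.  -10.    1. ]
```

```bash
python3 -m pendant '[[[0,0,0,0],[0,0,0,0],[0,0,0,0],[0,0,0,0],[0,0,0,0],[0,0,0,0],[0,0,0,0],[0,0,0,0],[0,0,0,0],[0,0,0,0]]]' -1 50
python3 - <<'E'
from bat import *
s=bench.sense(); print(s['tool_pos'],s['tcp_rot'],s['ft_force']); 
im=bench.snapshot('wrist'); cv2.imwrite('pics/w15.png',im[:,:,::-1])
E
```

```text
time: 21.3
tool_pos: [472.3, -296.6, -0.1]
tcp_rot: [-178.5, 0.1, 108.7]
ft_force: [-0.7, -0.4, -0.2]
finger_gap: 54.4
[ 4.72330197e+02 -2.96600119e+02 -5.74327754e-02] [-1.78533438e+02  8.40367559e-02  1.08653934e+02] [-0.74614487 -0.36873799 -0.23076661]
```

View pics/w15.png

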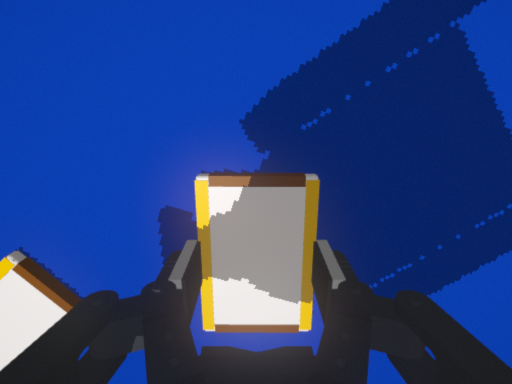

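The battery is gripped: the gap is 54 mm and it sits centred between the pads. While it is still on the mat I'll find the bay from the earlier unobstructed pictures.

```bash
python3 - <<'E'
from h import *
t=cv2.imread('pics/top10.png'); s=cv2.imread('pics/scene10.png')
def br(x): return np.clip(x.astype(float)*1.8+20,0,255).astype(np.uint8)
cv2.imwrite('pics/ta10.png',br(cv2.resize(t[80:180,205:310],None,fx=7,fy=6.0*7/6,interpolation=2))[:590]); b=br(cv2.resize(s[175:260,245:355],None,fx=7,fy=7,interpolation=2)); cv2.imwrite('pics/tb10.png',b)
E
```

```text
(no output)
```

View pics/ta10.png

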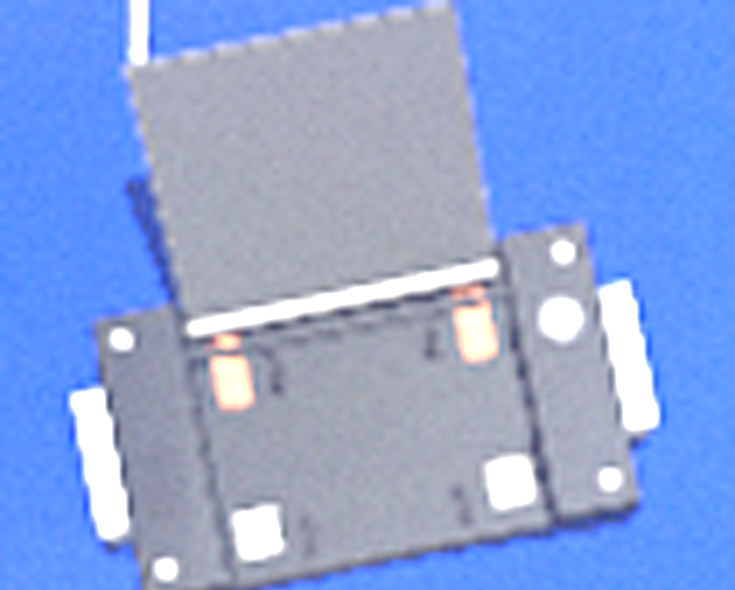

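View pics/tb10.png

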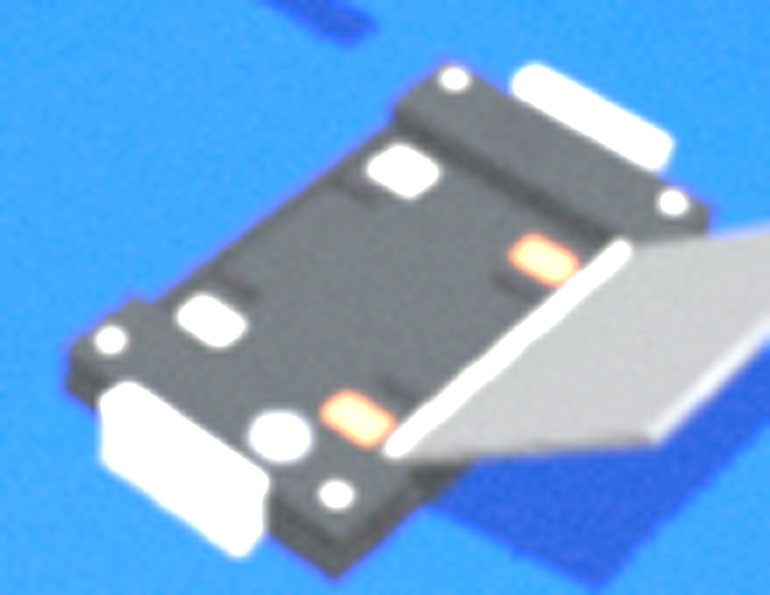

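```bash
python3 - <<'E'
from h import *
t=cv2.imread('pics/top10.png'); s=cv2.imread('pics/scene10.png')
def st(x,lo,hi): return np.clip((x.astype(float)-lo)*255/(hi-lo),0,255).astype(np.uint8)
tt=cv2.cvtColor(t,6); ss=cv2.cvtColor(s,6)
print(np.percentile(tt[125:160,235:280],[2,50,90]),np.percentile(ss[195:235,275:320],[2,50,90]))
cv2.imwrite('pics/ta11.png',cv2.resize(st(tt[112:172,222:292],10,75),None,fx=10,fy=10,interpolation=2)); cv2.imwrite('pics/tb11.png',cv2.resize(st(ss[180:245,260:335],15,80),None,fx=9,fy=9,interpolation=2))
E
```

```text
[ 55.44  83.   121.6 ] [ 47.   61.  108.1]
```

View pics/ta11.png

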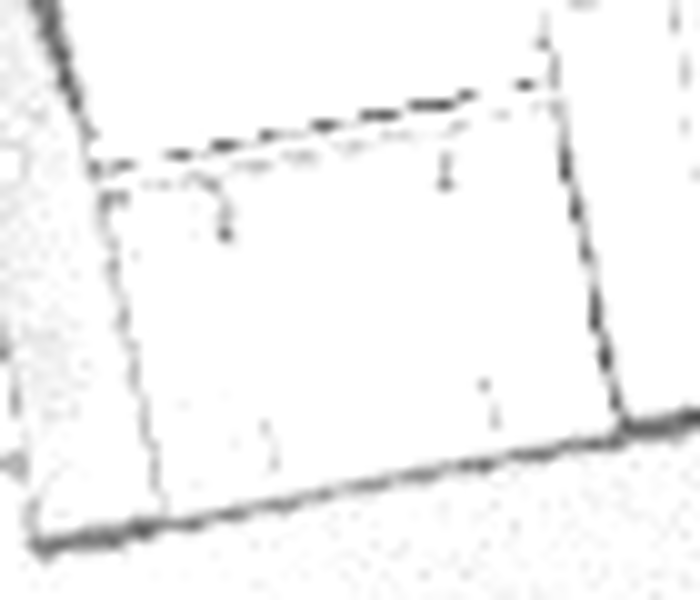

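View pics/tb11.png

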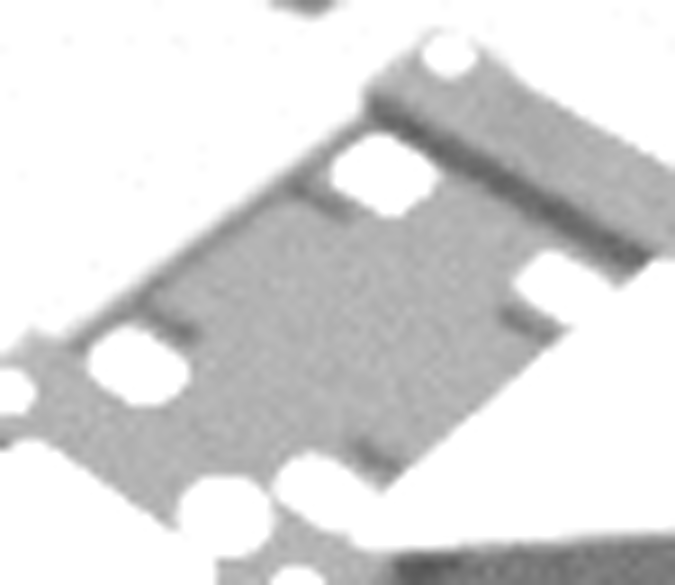

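```bash
python3 - <<'E'
from h import *
C=cam('top');S=cam('scene')
f=lambda p:(222+p[0]/10-.45,112+p[1]/10-.45); g=lambda p:(260+p[0]/9-.45,180+p[1]/9-.45)
L=[('FL',(225,240),(502,312)),('FR',(447,190),(357,447)),('NL',(265,420),(345,215)),('NR',(485,380),(195,335))]
o=np.array([647.4,-15.8]);c,s=np.cos(np.radians(10)),np.sin(np.radians(10)); M=np.array([[c,s],[-s,c]])
A=[]
for n,a,b in L:
    p,e=tri(C,f(a),S,g(b)); pt=plane(C,f(a),13)[:2]; ps=plane(S,g(b),13)[:2]; A.append([M@(pt-o),M@(ps-o)])
    print(n,p.round(1),round(e,1),'tablet xy top',(M@(pt-o)).round(1),'scene',(M@(ps-o)).round(1))
print(np.mean(A,0))
# well walls and sill from top, bodies top edge z 27, rod
for n,p,z in [('wallL far',(103,190),27),('wallL near',(160,510),27),('wallR far',(560,110),27),('wallR near',(622,425),27),('front mid',(395,478),16),('front left',(40,548),27)]:
    print(n,(M@(plane(C,f(p),z)[:2]-o)).round(1))
print('far walls scene',[ (M@(plane(S,g(p),z)[:2]-o)).round(1) for p,z in [((375,100),27),((640,262),12),((370,115),12),((230,215),16)]])
E
```

```text
FL [672.5  23.9  10.9] 1.7 tablet xy top [31.9 35.2] scene [32.2 32.2]
FR [686.1 -41.2  10.2] 0.5 tablet xy top [ 33.3 -31.4] scene [ 35.1 -34.1]
NL [619.1  13.5  12.4] 1.0 tablet xy top [-22.6  34. ] scene [-22.8  32.9]
NR [629.8 -50.5  11.5] 0.7 tablet xy top [-23.8 -31.3] scene [-22.2 -32. ]
[[ 4.70960413  1.63361027]
 [ 5.56761912 -0.28296598]]
wallL far [50.5 66.6]
wallL near [-44.3  68.3]
wallR far [ 46.9 -67.7]
wallR near [-46.6 -67. ]
front mid [-47.2   0.1]
front left [-48.2 104.4]
far walls scene [array([-38. ,  63.7]), array([47.4, 75.2]), array([-44.8,  71.9]), array([-44. ,   8.1])]
```

The bay centre comes out at tablet x≈+5, y≈0, which is world ≈(652.3,-14.6). The floor triangulates to z≈11–12 against the stated 12. I'll lift and check the grasp.

```bash
python3 -m pendant '[[[0,0,-0.3,0],[0,0,-0.5,0],[0,0,-0.6,0],[0,0,-0.6,0],[0,0,-0.5,0],[0,0,-0.4,0],[0.1,0.1,0,0],[0.3,0.3,0,0.05],[0.4,0.4,0,0.08],[0.5,0.5,-0.02,0.08]]]' -1 50
python3 look.py 16; python3 - <<'E'
import bench,cv2; cv2.imwrite('pics/w16.png',bench.snapshot('wrist')[:,:,::-1])
E
```

```text
time: 22.18
tool_pos: [492.1, -264.4, 67.4]
tcp_rot: [-178.7, 0.4, 107.5]
ft_force: [0.4, 0.6, -0.8]
finger_gap: 54.1
22.1833 [ 492.1 -264.4   67.4] [-178.72    0.4   107.45] [ 0.4  0.6 -0.8] [ 0.01 -0.02 -0.01]
tip [ 596.2 -232.    68.6]
fwd of hinge -148.0 z 48.1 r 155.7 theta 0.31
```

View pics/w16.png

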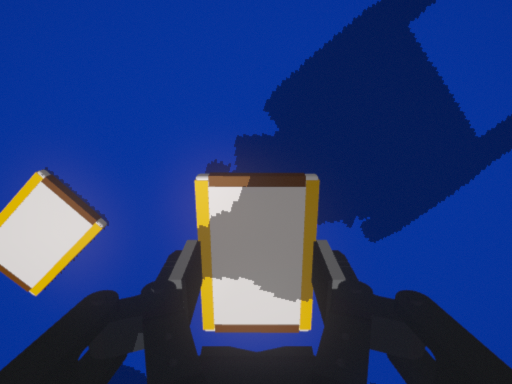

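The battery is held, in the same place in the image. I'll carry it to the tablet.

```bash
python3 -m pendant '[[[0.52,0.55,-0.02,0.08],[0.52,0.55,-0.02,0.08],[0.52,0.55,-0.02,0.08],[0.52,0.55,-0.02,0.08],[0.52,0.55,-0.02,0.08],[0.52,0.55,-0.02,0.08],[0.52,0.55,-0.02,0.08],[0.52,0.55,-0.02,0.08],[0.52,0.55,-0.02,0.08],[0.52,0.55,-0.02,0.08]]]'
python3 -m pendant '[[[0.52,0.55,-0.02,0.08],[0.52,0.55,-0.02,0.08],[0.52,0.55,-0.02,0.08],[0.52,0.55,-0.02,0.08],[0.5,0.5,-0.02,0.08],[0.4,0.4,-0.02,0.08],[0.3,0.3,0,0.08],[0.2,0.2,0,0.08],[0,0,0,0],[0,0,0,0]]]'
cat > rem.py <<'E'
from h import *
s=bench.sense(); T=tool_T(s); print(s['time'],s['tool_pos'].round(1),s['tcp_rot'].round(2),s['ft_force'].round(1),s['finger_gap'].round(1)); g=np.array([652.3,-14.6,10.0])
d=T[:3,:3].T@(g-s['tool_pos']); print('units',(d/20).round(3),'turn',((s['tcp_rot'][2]-100)*np.pi/180/.08).round(2))
E
python3 rem.py
```

```text
time: 23.17
tool_pos: [567.1, -132.5, 62.6]
tcp_rot: [-178.2, 0.3, 103.6]
ft_force: [-0.2, 0.2, -0.7]
finger_gap: 53.9
time: 24.0
tool_pos: [622.8, -44.9, 57.3]
tcp_rot: [-177.8, 0.4, 100.6]
ft_force: [-0.6, -0.0, -1.3]
finger_gap: 54.2Traceback (most recent call last):
  File "rem.py", line 2, in <module>
    s=bench.sense(); T=tool_T(s); print(s['time'],s['tool_pos'].round(1),s['tcp_rot'].round(2),s['ft_force'].round(1),s['finger_gap'].round(1)); g=np.array([652.3,-14.6,10.0])
                                                                                                                      ^^^^^^^^^^^^^^^^^^^^^
AttributeError: 'float' object has no attribute 'round'
```

```bash
sed -i "s/s\['finger_gap'\].round(1)/s['finger_gap']/" rem.py; python3 -m pendant '[[[0.2,0.3,0,0.05],[0.3,0.4,0,0.04],[0.3,0.4,0,0],[0.2,0.35,0,0],[0.15,0.25,0,0],[0.07,0.1,0,0],[0,0,0,0],[0,0,0,0],[0,0,0,0],[0,0,0,0]]]'
python3 rem.py; python3 look.py 17;  python3 - <<'E'
import bench,cv2; cv2.imwrite('pics/w17.png',bench.snapshot('wrist')[:,:,::-1])
E
```

```text
time: 24.83
tool_pos: [656.9, -12.9, 55.3]
tcp_rot: [-177.8, 0.4, 100.1]
ft_force: [-0.7, -0.1, -0.8]
finger_gap: 54.1
24.8333 [656.9 -12.9  55.3] [-177.82    0.42  100.08] [-0.7 -0.1 -0.8] 54.07620321403287
units [-0.028 -0.154  2.274] turn 0.02
24.8333 [656.9 -12.9  55.3] [-177.82    0.42  100.08] [-0.7 -0.1 -0.8] [-0.01  0.05  0.02]
tip [764.3   5.8  54.8]
fwd of hinge 58.9 z 34.3 r 68.2 theta 2.61
```

View pics/w17.png

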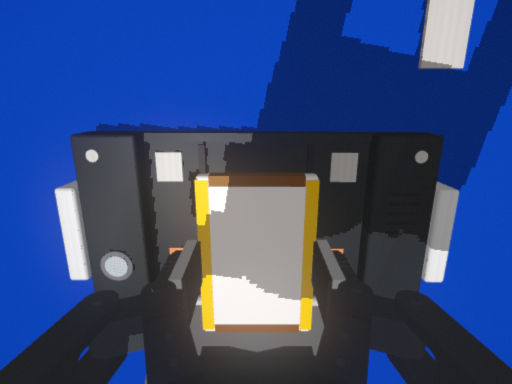

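View pics/t17.png

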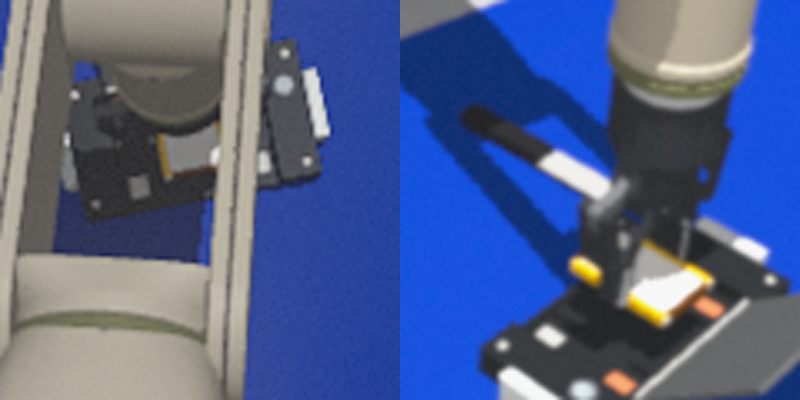

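The battery is over the bay. I'll refine the bay centre from the wrist view, where the near screws are at (92,156) and (421,156) and the front ribs are at about (203,150) and (310,150).

```bash
python3 - <<'E'
from h import *
im=cv2.imread('pics/w17.png'); g=im[115:265,60:450].astype(float)
cv2.imwrite('pics/c17.png',cv2.resize(np.clip(g*3.2,0,255).astype(np.uint8),None,fx=2,fy=3,interpolation=2))
s=bench.sense(); W=cam('wrist',s); T=tool_T(s)
a,b=plane(W,(92,156),27),plane(W,(421,156.5),27); print(a.round(1),b.round(1),(a+b)/2, np.degrees(np.arctan2(*(a-b)[:2][::-1]))-90, np.linalg.norm(a-b))
E
```

```text
[ 629.3 -113.9   27. ] [596.7  70.   27. ] [612.97961878 -21.94667455  27.        ] -169.94064543937327 186.75171869636424
```

View pics/c17.png

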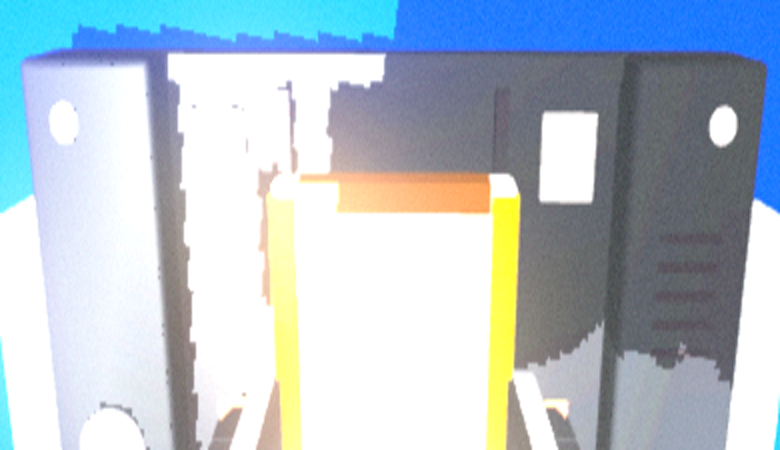

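```bash
sed -i 's/652.3,-14.6,10.0/651.8,-14.7,10.0/' rem.py; python3 -m pendant '[[[-0.03,-0.1,0,0.02],[-0.02,-0.08,0.2,0],[0,0,0.4,0],[0,0,0.4,0],[0,0,0.3,0],[0,0,0.1,0],[0,0,0,0],[0,0,0,0],[0,0,0,0],[0,0,0,0]]]'
python3 rem.py
```

```text
time: 25.82
tool_pos: [650.4, -15.8, 23.0]
tcp_rot: [-177.7, 0.4, 99.9]
ft_force: [0.3, 0.2, -0.5]
finger_gap: 54.1
25.8167 [650.4 -15.8  23. ] [-177.68    0.39   99.92] [ 0.3  0.2 -0.5] 54.11350887921417
units [0.045 0.103 0.647] turn -0.02
```

```bash
python3 -m pendant '[[[0.03,0.07,0,0],[0.02,0.04,0.1,0],[0,0,0.15,0],[0,0,0.1,0],[0,0,0,0],[0,0,0,0],[0,0,0,0],[0,0,0,0],[0,0,0,0],[0,0,0,0]]]'
python3 rem.py; python3 look.py 18; python3 - <<'E'
import bench,cv2; im=bench.snapshot('wrist')[:,:,::-1]; cv2.imwrite('pics/w18.png',cv2.resize(im[110:350,100:410],None,fx=2.5,fy=2.5,interpolation=2))
E
```

```text
time: 26.65
tool_pos: [653.6, -14.3, 16.6]
tcp_rot: [-177.8, 0.4, 99.9]
ft_force: [1.1, 0.7, -0.4]
finger_gap: 54.1
26.65 [653.6 -14.3  16.6] [-177.82    0.43   99.93] [ 1.1  0.7 -0.4] 54.07703802924582
units [-0.003 -0.078  0.335] turn -0.02
26.65 [653.6 -14.3  16.6] [-177.82    0.43   99.93] [ 1.1  0.7 -0.4] [-0.03 -0.08 -0.01]
tip [761.1   4.1  16.1]
fwd of hinge 55.4 z -4.4 r 55.6 theta -3.06
```

View pics/w18.png

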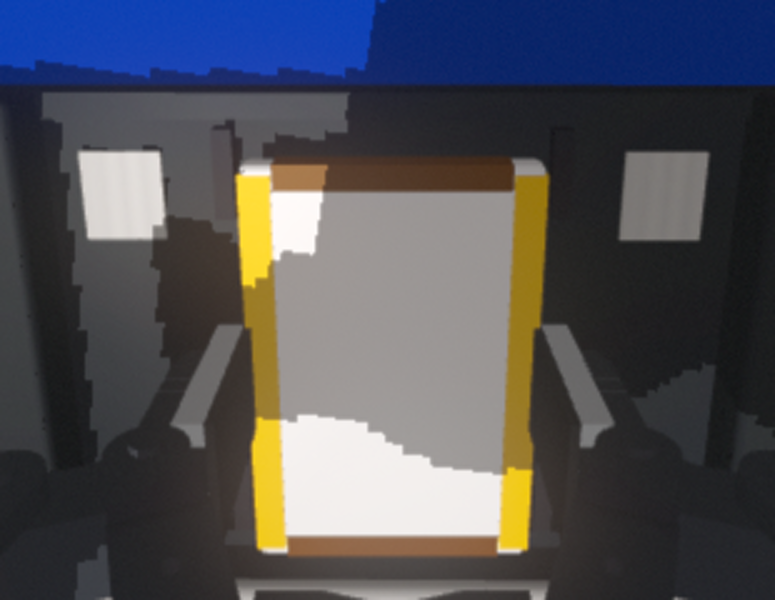

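View pics/t18.png

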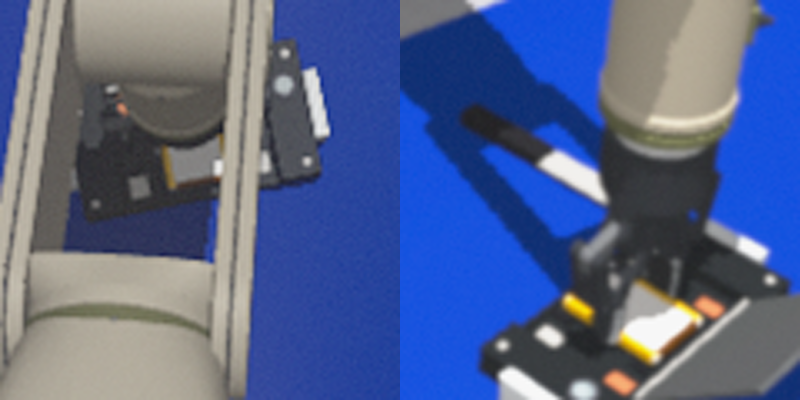

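```bash
python3 - <<'E'
from h import *
s=bench.sense(); W=cam('wrist',s); T=tool_T(s)
o=np.array([647.4,-15.8]);c,sn=np.cos(np.radians(10)),np.sin(np.radians(10)); M=np.array([[c,sn],[-sn,c]])
px=lambda p:(100+p[0]/2.5-.3,110+p[1]/2.5-.3)
u=T[2,1]
for n,p,z in [('sill front top',(390,88),16),('ribL front top',(225,122),16),('ribR front top',(562,127),16),('ribL in',(235,180),14),('ribR in',(550,180),14),('bat near edge at top z',(390,158),27),('bat near at bottom z',(390,158),19),('bat near2 top z',(390,191),27),('batL',(237,175),27),('batR',(548,175),27),('bat far top',(390,537),25),('bat far',(390,556),25)]:
    print(n,(M@(plane(W,px(p),z)[:2]-o)).round(1))
E
```

```text
sill front top [-48.1  -0.5]
ribL front top [-41.7 -32.1]
ribR front top [-40.7  32.4]
ribL in [-29.8 -31.3]
ribR in [-29.8  31.1]
bat near edge at top z [-37.   -0.4]
bat near at bottom z [-35.3  -0.5]
bat near2 top z [-30.9  -0.4]
batL [-33.8 -28. ]
batR [-33.9  28. ]
bat far top [44.6 -0.6]
bat far [49.3 -0.6]
```

Across, the battery is centred between the ribs: its edges are at ±28 and the ribs at ±31. Along x it sits about 1.3 mm too far forward, so I'll correct that and set it down.

```bash
python3 -m pendant '[[[0,-0.06,0,0],[0,0,0.1,0],[0,0,0.1,0],[0,0,0.08,0],[0,0,0.03,0],[0,0,0,0],[0,0,0,0],[0,0,0,0],[0,0,0,0],[0,0,0,0]]]'
python3 rem.py
```

```text
time: 27.63
tool_pos: [652.2, -14.7, 10.3]
tcp_rot: [-177.8, 0.4, 99.9]
ft_force: [-1.0, -0.4, 0.2]
finger_gap: 54.6
27.6333 [652.2 -14.7  10.3] [-177.85    0.43   99.93] [-1.  -0.4  0.2] 54.58613189949627
units [ 0.002 -0.022  0.016] turn -0.02
```

```bash
python3 -m pendant '[[[0,0,0.03,0],[0,0,0,0],[0,0,0,0],[0,0,0,0],[0,0,0,0],[0,0,0,0],[0,0,0,0],[0,0,0,0],[0,0,0,0],[0,0,0,0]]]' 0.65 20
python3 rem.py; python3 - <<'E'
import bench,cv2; im=bench.snapshot('wrist')[:,:,::-1]; cv2.imwrite('pics/w19.png',cv2.resize(im[110:350,100:410],None,fx=2.5,fy=2.5,interpolation=2))
E
```

```text
time: 28.47
tool_pos: [652.5, -14.7, 9.8]
tcp_rot: [-177.9, 0.4, 99.9]
ft_force: [0.5, 0.8, 0.0]
finger_gap: 70.6
28.4667 [652.5 -14.7   9.8] [-177.88    0.44   99.93] [0.5 0.8 0. ] 70.58313958715627
units [ 0.005 -0.034 -0.011] turn -0.02
```

View pics/w19.png

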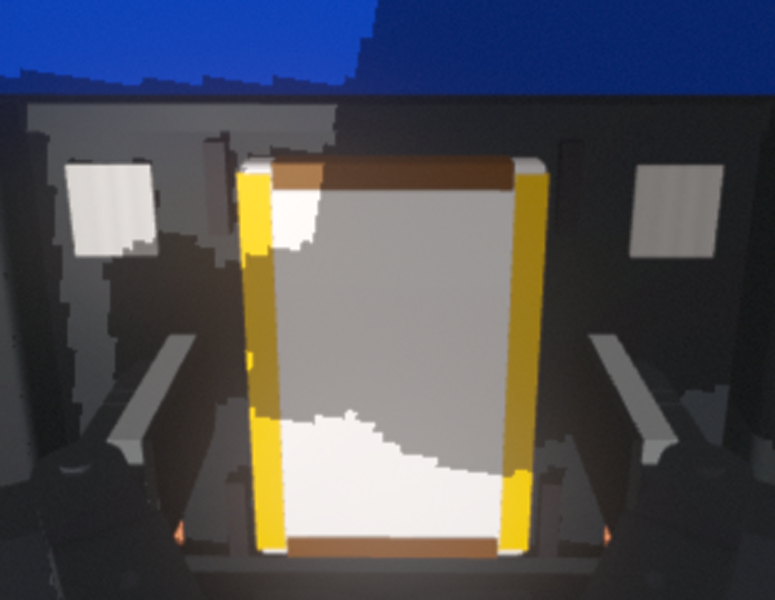

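The battery sits between all four side ribs. I'll rise and back away.

```bash
python3 -m pendant '[[[0,0,-0.2,0],[0,-0.01,-0.4,0],[0,-0.02,-0.7,0],[0,-0.05,-0.9,0],[0,-0.1,-0.9,0],[0,-0.2,-0.9,0],[0,-0.5,-0.9,0],[0,-0.9,-0.5,0],[0,-0.9,-0.3,0],[0,-0.9,0,0]]]'
python3 -m pendant '[[[-0.3,-0.9,0,0],[-0.6,-0.9,0,0],[-0.9,-0.9,0,0],[-0.9,-0.9,0,0],[-0.9,-0.9,0,0],[-0.9,-0.7,0,0],[-0.9,-0.5,0,0],[-0.5,-0.3,0,0],[0,0,0,0],[0,0,0,0]]]'
python3 look.py 20
python3 - <<'E'
import cv2,numpy as np
t=cv2.imread('pics/top20.png');s=cv2.imread('pics/scene20.png')
cv2.imwrite('pics/f20.png',np.hstack([cv2.resize(t[80:230,190:330],(380,407),interpolation=2),cv2.resize(s[130:270,230:370],(400,407),interpolation=2)]))
E
```

```text
time: 29.35
tool_pos: [587.9, -25.3, 142.7]
tcp_rot: [-178.3, 0.6, 100.0]
ft_force: [0.6, -0.3, 0.1]
finger_gap: 70.4
time: 30.18
tool_pos: [488.1, -168.0, 166.6]
tcp_rot: [-179.5, 1.1, 100.1]
ft_force: [0.8, -0.2, -0.2]
finger_gap: 70.8
30.1833 [ 488.1 -168.   166.6] [-179.5     1.13  100.06] [ 0.8 -0.2 -0.2] [-0.    0.03 -0.  ]
tip [ 595.6 -149.3  169.2]
fwd of hinge -134.3 z 148.7 r 200.4 theta 0.84
```

View pics/f20.png

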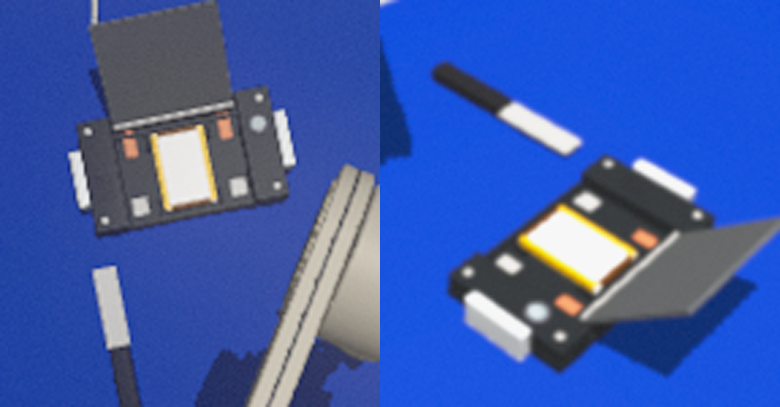

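View pics/scene20.png

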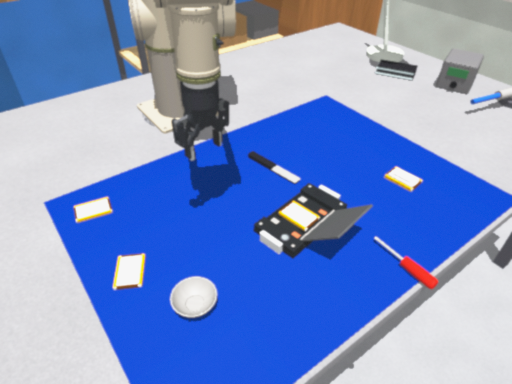

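```bash
python3 - <<'E'
from bat import *
C=cam('top');S=cam('scene'); o=np.array([647.4,-15.8]);c,sn=np.cos(np.radians(10)),np.sin(np.radians(10)); M=np.array([[c,sn],[-sn,c]])
out=[]
for n,C_,r in [('top',C,(243,272,124,160)),('scene',S,(275,325,195,235))]:
    im=cv2.imread(f'pics/{n}20.png')[:,:,::-1].copy(); hsv=cv2.cvtColor(im,cv2.COLOR_RGB2HSV); 
    m=((im[:,:,0]>150)).astype(np.uint8); k=np.zeros_like(m); k[r[2]:r[3],r[0]:r[1]]=m[r[2]:r[3],r[0]:r[1]]
    cs=[x for x in cv2.findContours(k,0,2)[0]]; ct=max(cs,key=cv2.contourArea); mo=cv2.moments(ct); uv=(mo['m10']/mo['m00'],mo['m01']/mo['m00']); b=cv2.boxPoints(cv2.minAreaRect(ct)); out.append(uv)
    p=plane(C_,uv,19)[:2]; print(n,uv,cv2.contourArea(ct),'tablet xy',(M@(p-o)).round(1)); P=describe(C_,b,19)
print(tri(C,out[0],S,out[1]))
# tool tip & cover corners
f=lambda p:(190+p[0]*140/380,80+p[1]*150/407); g=lambda p:(230+(p[0]-380)*140/400,130+p[1]*140/407)
for n,a,b in [('tip',(105,268),(574,148)),('coverL',(93,26),(784,218)),('coverR',(216,2),(690,312)),('handle/blade',(120,348),(503,105))]:
    try: p,e=tri(C,f(a),S,g(b)); print(n,p.round(1),round(e,1))
    except Exception as x: print(x)
E
```

```text
top (257.2256359431781, 141.42253055830852) 504.5 tablet xy [6.1 0.7]
centre [653.3 -14.2] edges [np.float64(58.4), np.float64(84.6)] yaw 9.9
scene (298.7164303586322, 214.75368362524324) 599.5 tablet xy [ 7.6 -2.4]
centre [653.7 -16. ] edges [np.float64(69.9), np.float64(101.6)] yaw 8.8
(array([653.43644466, -14.30388419,  16.12387152]), np.float64(0.9805207647753109))
tip [548.   73.5   8.9] 3.0
coverL [784.1  70.5 100.1] 2.2
coverR [806.1 -53.   96.7] 2.5
handle/blade [460.9  57.8  12.5] 1.1
```

```bash
python3 -c "
from bench import *
print(hand_in())"
```

```text
the job is handed in; nothing more can be done
None
```

The job is done and handed in at about 30 s of the 72 s allowed. `hand_in()` gives no verdict, so success rests on my own checks.

**What I did:**
- **Cover:** I levered it open with the pry tool along its hinge arc, then backed the tool out. Only the blade was meant to touch the cover; I kept the gripper clear and saw no contact force above about 1.5 N.
- **Tool:** I laid it on the mat in front of the tablet.
- **Battery:** I took the flat battery farthest to the robot's left, at about (472, -297). The slab at about (708, 320) has the stepped bulge, so I left it alone as the old pack. I set the fresh one down in the bay and moved the arm clear.

**Last checks, from the top and scene cameras:**

| Item | Measured |
|---|---|
| Cover angle | about 2.3–2.4 rad (required over 1.85) |
| Battery centre | about 1–2 mm from my bay estimate |
| Battery direction | 9.9° in the top view, 8.8° in the scene view; tablet about 10° |
| Battery height | between all four side ribs, with no sign of tilt |
| Pry tool | blade tip at z≈9, blade root at z≈12, so it lies flat |
| Old pack and dish | where they started in the pictures |

**Checks that disagreed:**
- **Shut cover:** its lip triangulated 3–6 mm higher than the text says.
- **Wrist camera:** it placed the tablet front about 1–2 mm nearer the robot than expected.
- **Battery top:** it measured about 16 mm high where 19 mm was expected. I put this down to pixel error.
- **Gripper tilt:** it drifted to about 2.5° during the moves, but the battery and tool still lie flat.

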